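# Run the wheel nuts down the hand chute into the glass jar

### The job

Pick up the hand chute with the five wheel nuts in it and, keeping it about level, rest its spout on the screw band of the glass jar with the tip over the opening; then tip it until every nut has slid into the jar, the spout still resting on the band when the last one is in. Rest it there only lightly, and keep the spout down at the mouth while they run: do not bear down on the glass, shove the jar along or tip it. Then lay the empty chute flat on the bench again, clear of the jar, and leave the other parts where they lie.

Things in the scene. Friction and masses are not known exactly. Their poses are not given: they have to be found in the camera images.
- chute: Hand chute: open-topped straight U channel of bare sheet steel 3 mm thick, 210 mm long, 50 mm wide (44 inside), about 0.28 kg empty, lying on the bench with the nuts in it. Origin: centre of its underside. The open spout is its -x end, roughly towards the robot; a back wall closes the +x end; z up. Side walls 32 mm high, 20 mm over the front 60 mm. Red handle above its middle.
- chute_grip (a point): Centre of the chute's red handle bar, on thin wire struts at x = +45 and -45 mm, 70 mm straight above the chute's origin; axes as the chute's. The bar is 110 mm long (along x), 18 mm wide (along y), 18 mm high; 70 mm of it is clear between the struts. Nothing is beside it above the side walls (32 mm). Grip it firmly: the chute can turn in a weak grip.
- chute_tip (a point): Middle of the chute's spout edge, on the upper face of its floor: 105 mm towards -x of the chute's origin, 3 mm above its underside; axes as the chute's.
- jar: Preserving jar of heavy clear greenish glass, loose on the bench, empty, about 0.45 kg, body 92 mm across, with a brass-coloured open screw band (a ring, 82 mm across, no lid in it) on its neck. Origin at the centre of its underside, z up.
- jar_mouth (a point): Centre of the jar's mouth at the edge of the glass, 92 mm above its underside. The flat top of the screw band, on which the spout rests, stands 2 to 11 mm above this point: it is screwed down more or less far each time, so feel for it. It stays at that height under any light load. The band's top is a ring 82 mm across outside, with an opening of 62 mm: the jar's way in.
- nut1: One of the five used steel wheel nuts lying loose in the chute: 19 mm hexagon (22 mm over the corners), 16 mm long, with an 8 mm cone on top, 24 mm in all, about 40 g. Origin at its centre, z along its bore towards the cone. Steel slides on the chute with a friction coefficient of about 0.25 to 0.35.
- nut2: One of the five used steel wheel nuts lying loose in the chute: 19 mm hexagon (22 mm over the corners), 16 mm long, with an 8 mm cone on top, 24 mm in all, about 40 g. Origin at its centre, z along its bore towards the cone. Steel slides on the chute with a friction coefficient of about 0.25 to 0.35.
- nut3: One of the five used steel wheel nuts lying loose in the chute: 19 mm hexagon (22 mm over the corners), 16 mm long, with an 8 mm cone on top, 24 mm in all, about 40 g. Origin at its centre, z along its bore towards the cone. Steel slides on the chute with a friction coefficient of about 0.25 to 0.35.
- nut4: One of the five used steel wheel nuts lying loose in the chute: 19 mm hexagon (22 mm over the corners), 16 mm long, with an 8 mm cone on top, 24 mm in all, about 40 g. Origin at its centre, z along its bore towards the cone. Steel slides on the chute with a friction coefficient of about 0.25 to 0.35.
- nut5: One of the five used steel wheel nuts lying loose in the chute: 19 mm hexagon (22 mm over the corners), 16 mm long, with an 8 mm cone on top, 24 mm in all, about 40 g. Origin at its centre, z along its bore towards the cone. Steel slides on the chute with a friction coefficient of about 0.25 to 0.35.
- pulley: Bystander: dark steel alternator pulley, 62 mm across, 34 mm high. Origin under its centre.
- lamp: Bystander: red and amber tail lamp, 75 x 120 x 46 mm. Origin under its centre.
- stalk: Bystander: black steering-column stalk switch, block 60 x 55 x 46 mm with a stalk reaching 140 mm towards its +y. Origin under the block.
Things that resemble listed ones, but are neither listed nor needed, are in the scene too. What is shaped like the chute but blue is not meant.

How it is judged (in metres and radians):
On the way, in this order (a step that is already met when the one before it is completed fails the run):
1. the spout rests on the jar's screw band with its tip over the opening, the chute about level and all five nuts still in it (contact force between chute and jar above 0.5 N and horizontal distance between chute_tip and jar_mouth below 0.03 m and angle between chute's own z axis and vertical below 0.25 rad and height (world z) of each of nut1, nut2, nut3, nut4, nut5 above 0.095 m), for 0.3 s.
2. all five nuts are in the jar and the spout still rests on the band (contact force between chute and jar above 0.5 N and horizontal distance between chute_tip and jar_mouth below 0.035 m and horizontal distance between each of nut1, nut2, nut3, nut4, nut5 and jar_mouth below 0.045 m and z of each of nut1, nut2, nut3, nut4, nut5 in the frame of jar below 0.085 m), for 0.3 s.
At the end, for the whole second after the job is handed in: All five nuts are in the jar (below its neck), the jar stands upright on the bench (within 0.08 rad), and the chute lies flat on the bench, right way up (within 0.08 rad, underside within 8 mm of the top), not touching the jar, both at rest (horizontal distance between each of nut1, nut2, nut3, nut4, nut5 and jar_mouth below 0.045 m and z of each of nut1, nut2, nut3, nut4, nut5 in the frame of jar below 0.085 m and angle between each of jar, chute's own z axis and vertical below 0.08 rad and height (world z) of each of jar, chute below 0.008 m and linear speed of each of jar, chute below 0.02 m/s and contact force between chute and jar below 0.05 N).
It fails at once if the chute presses on the jar with more than 12 N (contact force between chute and jar above 12 N).
It fails at once if the jar is tipped by more than 0.15 rad (angle between jar's own z axis and vertical above 0.15 rad).
It fails at once if the jar is shoved more than 30 mm from where it stood (distance of jar from where it was at the start of the episode above 0.03 m).
It fails at once if the spout is lifted out of the mouth while some nuts are in the jar and others are not (((horizontal distance between nut1 and jar_mouth below 0.045 m and z of nut1 in the frame of jar below 0.085 m) or (horizontal distance between nut2 and jar_mouth below 0.045 m and z of nut2 in the frame of jar below 0.085 m) or (horizontal distance between nut3 and jar_mouth below 0.045 m and z of nut3 in the frame of jar below 0.085 m) or (horizontal distance between nut4 and jar_mouth below 0.045 m and z of nut4 in the frame of jar below 0.085 m) or (horizontal distance between nut5 and jar_mouth below 0.045 m and z of nut5 in the frame of jar below 0.085 m)) and not ((horizontal distance between nut1 and jar_mouth below 0.045 m and z of nut1 in the frame of jar below 0.085 m) and (horizontal distance between nut2 and jar_mouth below 0.045 m and z of nut2 in the frame of jar below 0.085 m) and (horizontal distance between nut3 and jar_mouth below 0.045 m and z of nut3 in the frame of jar below 0.085 m) and (horizontal distance between nut4 and jar_mouth below 0.045 m and z of nut4 in the frame of jar below 0.085 m) and (horizontal distance between nut5 and jar_mouth below 0.045 m and z of nut5 in the frame of jar below 0.085 m)) and z of chute_tip in the frame of jar_mouth above 0.02 m).
It fails at once if another part is moved more than 20 mm (distance of any of pulley, lamp, stalk from where it was at the start of the episode above 0.02 m).
It also fails if it takes over 67 s, if anything falls off the work surface, if the arm or the gripper's body presses on something with over 40 N, if the wrist force passes 120 N, or if a joint passes its speed limit or range.

### The arm

A 6-joint arm with a two-finger parallel gripper is mounted at the origin on the work surface. World frame = base frame: x ahead of the robot, y to its left, z up, the work surface at z = 0. Lengths are in m, angles in degrees, forces in N, time in s.
With the tool pointing down it reaches from about 0.4 to 0.825 m from the base axis. Payload 7 kg.
Tool frame: the origin (TCP) lies at the very end of the fingers, on their centre line; the grasp point (between the pads) lies r.pinch_z behind it (r.pinch_z is the distance from the TCP to the grasp point, in m); z points along the fingers, y is the direction in which the jaws open and shut (so a half turn about z gives the same grasp; the last joint's range is limited). The gripper opens to 88 mm and grips with 3 to 60 N. Pads are 19 mm wide; open, the fingers measure 130 mm over their backs; the gripper's body (78 mm by 193 mm) begins 47 mm behind the grasp point.
Start: joints at [-58.894, 20.546, 0.682, 0, -70.136, -16.507], TCP at [0.17, -0.653, 0.227] pointing down, gripper open.
Joint ranges: [-176.03, 176.03], [-82.01, 121.73], [-58.28, 71.71], [-173.87, 95.51], [-174.79, -0.11], [-173.66, 173.66]. Speed limits (degrees/s): [136.94, 136.94, 172.46, 180, 180, 180].

### API

Orientations are given as [roll, pitch, yaw] about the fixed x, y, z axes, in that order (R = Rz(yaw) Ry(pitch) Rx(roll)).
In Python, from plant import r gives the robot as it stands. The module is installed in compiled form; this text tells all that it offers.
- The arm moves only by the tool servo_tool, never from a script. Its argument "steps" is a list of rows, each a list of 5 numbers: the finger opening in cm, from 0 to 8.76, then the shift along the tool's x, y, z in cm, then the turn about the tool's z in degrees. In form: [[fingers, x, y, z, spin], ...]. A call has 1 to 8 rows; each row shifts and turns the commanded pose from where the row before left it, along the tool's axes as they then stand; what a row does not reach is not made up. A row lasts 1/8 s, in which the tool goes at most 62.5 mm and 10.7 degrees, less where a joint would pass 70% of its speed; a pose out of reach is approached as far as the arm can. A call with a gripper value outside its range is refused whole. The fingers move at their own pace and stop on an object; "squeeze" is the grip in N (left out, the last holds). Time passes only in rows, so rows that do not move let the fingers close. It gives the time, the measured TCP pose, the force and the opening at its end, in the units of the state.
- r.get_state(): the state, without advancing time (a new reading comes with each control period).
- r.capture(name): name is "scene" or "top"; returns the picture (480x640x3 uint8, red, green, blue); there is no depth.
- r.calibration(name): a dict with "K" (3x3 intrinsics, pixels), "rvec" (rotation vector, rad) and "tvec" (3), from world to camera coordinates, as OpenCV has them. Camera axes: x right, y down, z forward; pixel columns grow to the right and rows downward; lengths in m; the calibration is good to about 2 mm. A picture is of the moment at which its call begins. calibration takes no time and is no camera call.
- r.close_job(): hands the job in, once; it reports no verdict.
The state is a dict: "time_s": time; "joints": joint angles; "qd": joint speeds; "joint_torque": joint torques, N m; "tcp_pos": TCP position; "eef_rot": TCP orientation; "contact_force": force on the tool from outside, world axes, zero at the start; "moment": the same for the moment, N m; "gripper_width": finger opening in m.
Only numpy, scipy, OpenCV 4.12 (cv2) and the standard library are available. Lean on these libraries where they do the work, as an engineer would, in place of code of your own. Each camera call takes 0.05 s, during which the arm holds its last target.

## Working session

There is one attempt and no reset: what is moved stays moved. The work goes in short steps, Python scripts to look and compute and a tool call to move; the robot and the scene stay as the last step left them, time stands still between calls to the robot, and variables do not carry over. Pictures are saved under pics/ and viewed, and the job is handed in when it is done.

Besides the shell and the picture viewer there is one more tool, called by a JSON object that holds its "method" and its "body", one argument or row to a line. servo_tool: Moves the arm, as the interface text tells. Its arguments: {"type":"object","properties":{"steps":{"type":"array","items":{"type":"array","items":{"type":"number"}}},"squeeze":{"type":"number"}},"required":["steps"]}

```bash
mkdir -p pics
python3 - <<'E'
from plant import r
import cv2
s=r.get_state()
for k,v in s.items(): print(k,v)
print(r.pinch_z)
for n in("scene","top"):
    im=r.capture(n); cv2.imwrite(f"pics/{n}0.png",im[:,:,::-1]); c=r.calibration(n); print(n,c)
E
```

```text
time_s 0.0
joints [-5.88942730e+01  2.05917226e+01  6.31495004e-01 -1.88915020e-02
 -7.01332511e+01 -1.65068112e+01]
qd [-0.05885486  0.0356049   0.04061554  0.11526384 -0.06164686 -0.0487577 ]
joint_torque [-1.87415446e-05 -5.82722068e+01  2.93061233e+01  6.99689895e+00
  6.94057730e-03 -1.61921876e-04]
tcp_pos [ 0.16997555 -0.6527412   0.22560597]
eef_rot [ 1.79905328e+02 -9.53544234e-03 -1.65407511e+02]
contact_force [0.05737481 0.47348497 0.89151331]
moment [-0.0106786   0.01516656 -0.02793257]
gripper_width 0.08767847069272025
0.0188
scene {'K': array([[479.70463705,   0.        , 326.3136381 ],
       [  0.        , 479.70463705, 236.90611041],
       [  0.        ,   0.        ,   1.        ]]), 'rvec': array([ 1.13881673,  2.58503746, -0.7512657 ]), 'tvec': array([ 0.3470815 , -0.29272291,  1.4653045 ])}
top {'K': array([[463.51988213,   0.        , 316.87471985],
       [  0.        , 463.51988213, 227.80552361],
       [  0.        ,   0.        ,   1.        ]]), 'rvec': array([ 2.19977346, -2.19200946,  0.06494736]), 'tvec': array([0.00340205, 0.5196928 , 1.03072524])}
```

View pics/scene0.png

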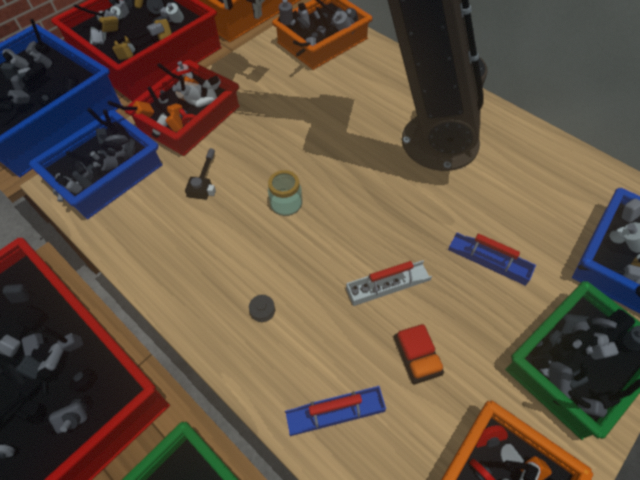

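View pics/top0.png

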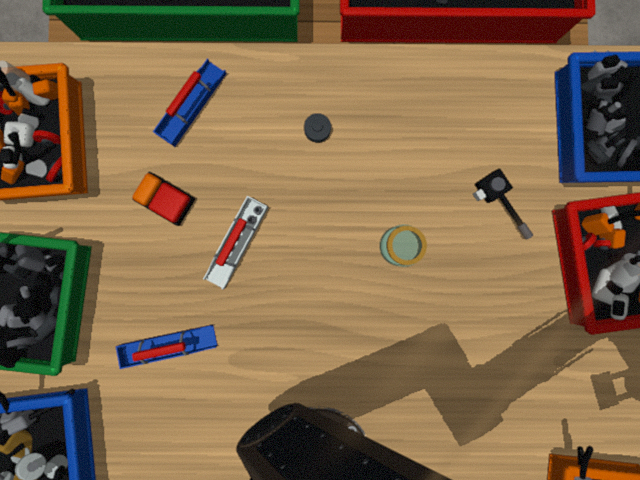

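```bash
cat > h.py <<'E'
import numpy as np,cv2
from plant import r
def cam(n):
    c=r.calibration(n); R=cv2.Rodrigues(np.array(c["rvec"]))[0]; return c["K"],R,np.array(c["tvec"]).ravel(),np.array(c["rvec"])
def ray(n,uv):
    K,R,t,_=cam(n); d=R.T@np.linalg.solve(K,np.array([uv[0],uv[1],1.])); return -R.T@t,d
def onplane(n,uv,z):
    o,d=ray(n,uv); return o+d*(z-o[2])/d[2]
def proj(n,P):
    K,R,t,rv=cam(n); return cv2.projectPoints(np.array(P,float).reshape(-1,3),rv,t,K,None)[0].reshape(-1,2)
def tri(a,b): # uv scene, uv top
    o1,d1=ray("scene",a);o2,d2=ray("top",b)
    A=np.c_[d1,-d2]; s=np.linalg.lstsq(A,o2-o1,rcond=None)[0]
    p,q=o1+d1*s[0],o2+d2*s[1]; return (p+q)/2,np.linalg.norm(p-q)
def crop(im,c,w,h,f,name):
    x,y=c; a=im[y-h//2:y+h//2,x-w//2:x+w//2]
    cv2.imwrite(name,cv2.resize(a,None,fx=f,fy=f,interpolation=cv2.INTER_CUBIC)[:,:,::-1])
E
python3 - <<'E'
from h import *
s=cv2.imread("pics/scene0.png")[:,:,::-1];t=cv2.imread("pics/top0.png")[:,:,::-1]
a=cv2.resize(s[220:340,310:450],None,fx=4,fy=4,interpolation=2)
b=cv2.resize(t[185:305,190:290],None,fx=4,fy=4,interpolation=2)
cv2.imwrite("pics/chA.png",a[:,:,::-1]);cv2.imwrite("pics/chB.png",b[:,:,::-1])
for n in("scene","top"): print(n,ray(n,(320,240)))
print(onplane("top",(403,245),.1),onplane("top",(236,242),.07),onplane("top",(317,128),.03),onplane("top",(164,198),.04),onplane("top",(495,187),.04))
print(onplane("scene",(284,184),.1),onplane("scene",(391,270),.07))
E
```

```text
scene (array([0.98875033, 0.44540871, 1.08501309]), array([-0.37677625, -0.37072384, -0.8490102 ]))
top (array([0.46260625, 0.00983951, 1.0575374 ]), array([ 0.02837203, -0.01124084, -0.99990313]))
[ 0.4800505  -0.17248032  0.1       ] [0.48573729 0.17752085 0.07      ] [0.74337113 0.00579352 0.03      ] [0.58279034 0.34235353 0.04      ] [ 0.61015072 -0.38855089  0.04      ]
[ 0.48886855 -0.17157981  0.1       ] [0.48570244 0.18561769 0.07      ]
```

View pics/chA.png

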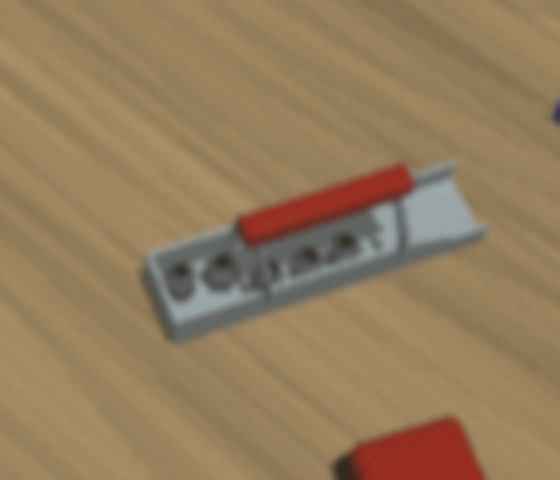

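View pics/chB.png

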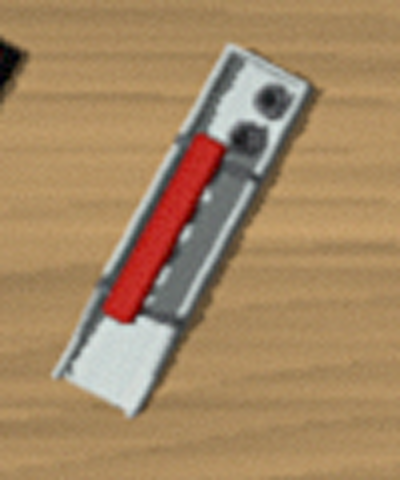

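```bash
cat > meas.py <<'E'
from h import *
def redbar(im,near,rad=60):
    hsv=cv2.cvtColor(im,cv2.COLOR_RGB2HSV)
    m=((hsv[...,0]<8)|(hsv[...,0]>172))&(hsv[...,1]>150)&(hsv[...,2]>70)
    k=np.zeros(m.shape,np.uint8);cv2.circle(k,tuple(int(v) for v in near),rad,1,-1)
    m=(m&(k>0)).astype(np.uint8)
    n,l,st,c=cv2.connectedComponentsWithStats(m)
    i=min([i for i in range(1,n) if st[i,4]>100],key=lambda i:np.hypot(*(c[i]-near)))
    cs,_=cv2.findContours((l==i).astype(np.uint8),0,1)
    return c[i],cv2.minAreaRect(max(cs,key=cv2.contourArea)),st[i]
def ring(im,near,rad=40):
    hsv=cv2.cvtColor(im,cv2.COLOR_RGB2HSV)
    m=(hsv[...,0]>15)&(hsv[...,0]<32)&(hsv[...,1]>130)
    k=np.zeros(m.shape,np.uint8);cv2.circle(k,near,rad,1,-1)
    return (m&(k>0)).astype(np.uint8)
E
python3 - <<'E'
from meas import *
s=cv2.imread("pics/scene0.png")[:,:,::-1].copy();t=cv2.imread("pics/top0.png")[:,:,::-1].copy()
a=redbar(s,np.array([391,270]));b=redbar(t,np.array([236,242]))
print(a);print(b);print(tri(a[0],b[0]))
for im,n,nm in((s,(284,184),'s'),(t,(406,245),'t')):
    x,y=n
    o=cv2.resize(im[y-35:y+35,x-35:x+35],None,fx=6,fy=6,interpolation=2)
    m=cv2.resize(ring(im,n)[y-35:y+35,x-35:x+35]*255,None,fx=6,fy=6,interpolation=0)
    cv2.imwrite(f"pics/jar_{nm}.png",np.hstack([o[:,:,::-1],cv2.merge([m]*3)])[:,:])
E
```

```text
(array([390.82108626, 270.68051118]), ((390.9000549316406, 270.70001220703125), (6.957010746002197, 43.639427185058594), 71.56504821777344), array([370, 261,  43,  20, 313], dtype=int32))
(array([230.56481481, 241.62962963]), ((230.6369171142578, 241.66558837890625), (8.778955459594727, 50.51890563964844), 28.610458374023438), array([216, 218,  30,  48, 432], dtype=int32))
(array([0.4872797 , 0.18779226, 0.07152778]), np.float64(0.0026133727682862164))
```

View pics/jar_s.png

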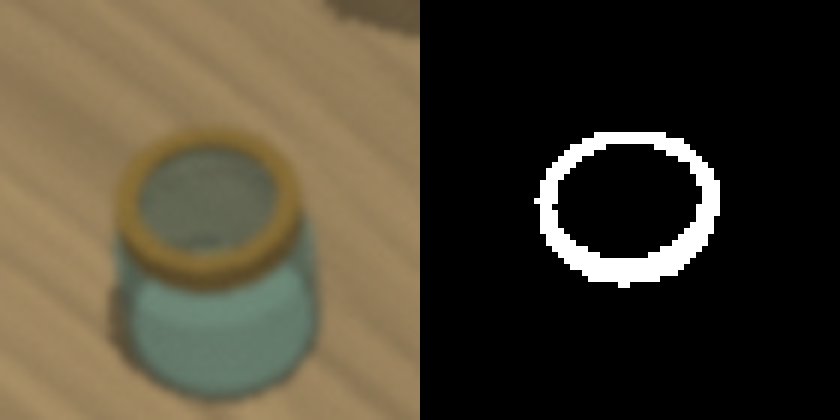

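View pics/jar_t.png

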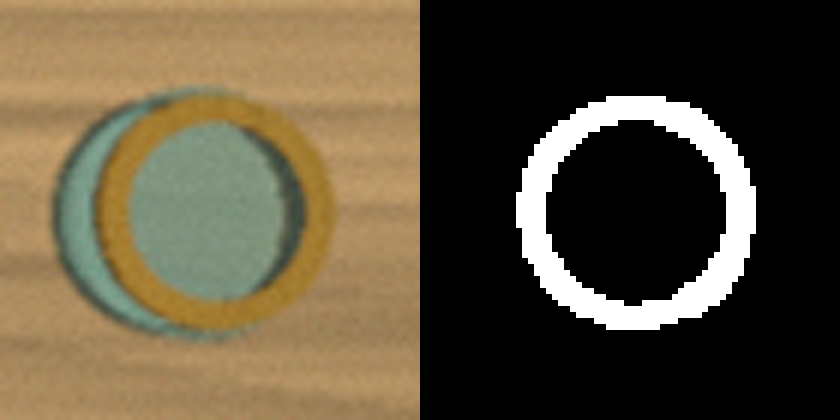

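Run:
```python
from meas import *
s=cv2.imread("pics/scene0.png")[:,:,::-1].copy();t=cv2.imread("pics/top0.png")[:,:,::-1].copy()
def hole(im,n):
    m=ring(im,n); cs,h=cv2.findContours(m,cv2.RETR_CCOMP,1)
    o=[];
    for c,hh in zip(cs,h[0]):
        if cv2.contourArea(c)>200: o.append((hh[3]<0,cv2.fitEllipse(c)))
    return o
hs=hole(s,(284,184));ht=hole(t,(406,245));print(hs);print(ht)
hs=[e for o,e in hs if not o][0];ht=[e for o,e in ht if not o]+[None];ht=ht[0]
print(tri(hs[0],ht[0]), [onplane("top",ht[0],z) for z in(.095,.1)],[onplane("scene",hs[0],z) for z in(.095,.1)])
def ends(n,im,near,z):
    (c,(w,h),a)=redbar(im,near)[1]
    p=cv2.boxPoints((c,(w,h),a)); i=np.linalg.norm(p[0]-p[1])<np.linalg.norm(p[1]-p[2])
    e=[(p[0]+p[1])/2,(p[2]+p[3])/2] if i else [(p[1]+p[2])/2,(p[3]+p[0])/2]
    q=[onplane(n,x,z) for x in e]; d=q[0]-q[1]; return q,np.linalg.norm(d),np.degrees(np.arctan2(d[1],d[0]))
print(ends("top",t,np.array([230,242]),.079));print(ends("scene",s,np.array([391,270]),.075))
# chute corners top: nose (205,279)/(222,289): crop px/4+offset
for px in((55,376),(137,415)): print("nose wall top z.02",onplane("top",(px[0]/4+190,px[1]/4+185),.020))
for px in((232,45),(315,90)): print("back top z.032",onplane("top",(px[0]/4+190,px[1]/4+185),.032))
for px in((457,165),(484,233)): print("s nose z.02",onplane("scene",(px[0]/4+310,px[1]/4+220),.020))
for px in((148,256),(175,332)): print("s back z.032",onplane("scene",(px[0]/4+310,px[1]/4+220),.032))
```

```text
[(np.True_, ((283.2808532714844, 182.9598388671875), (24.924421310424805, 29.601045608520508), 84.86392211914062)), (np.False_, ((283.1036071777344, 181.9768524169922), (19.899877548217773, 25.041669845581055), 81.77204895019531))]
[(np.True_, ((406.64202880859375, 244.9530792236328), (38.40181350708008, 39.14361572265625), 100.15509033203125)), (np.False_, ((406.47784423828125, 244.87744140625), (30.756309509277344, 31.166826248168945), 172.30242919921875))]
(array([ 0.48115561, -0.18207054,  0.09225554]), np.float64(0.002171127503156375)) [array([ 0.4804213 , -0.18066504,  0.095     ]), array([ 0.48032876, -0.17967544,  0.1       ])] [array([ 0.4831474 , -0.18127233,  0.095     ]), array([ 0.48570091, -0.17810731,  0.1       ])]
([array([0.53316928, 0.16238163, 0.079     ]), array([0.43947011, 0.21208998, 0.079     ])], np.float64(0.10606815733399297), np.float64(-27.946398355844245))
([array([0.44162471, 0.21290826, 0.075     ]), array([0.53722148, 0.16330543, 0.075     ])], np.float64(0.10769950867614105), np.float64(152.57630392846283))
nose wall top z.02 [0.40431893 0.25667137 0.02      ]
nose wall top z.02 [0.38288032 0.21077474 0.02      ]
back top z.032 [0.58838201 0.15863789 0.032     ]
back top z.032 [0.56345927 0.1123134  0.032     ]
s nose z.02 [0.38428438 0.2194805  0.02      ]
s nose z.02 [0.41222106 0.26071985 0.02      ]
s back z.032 [0.56968947 0.12067241 0.032     ]
s back z.032 [0.5968225  0.16586837 0.032     ]
```

Run:
```python
from meas import *
c=np.array([.4877,.188,0]);y=np.radians(-27.8);R=np.array([[np.cos(y),-np.sin(y),0],[np.sin(y),np.cos(y),0],[0,0,1]])
for n,off in(("scene",(310,220)),("top",(190,185))):
  for p in([-45,0,61],[-45,0,3],[-45,22,32],[-45,-22,32],[-45,-22,3],[45,0,61],[45,0,3],[45,22,32],[45,-22,32],[-105,0,3],[105,0,32]):
    print(n,p,((proj(n,c+R@(np.array(p)/1000))[0]-off)*4).round())
```

```text
scene [-45, 0, 61] [392. 189.]
scene [-45, 0, 3] [379. 233.]
scene [-45, 22, 32] [400. 242.]
scene [-45, -22, 32] [370. 182.]
scene [-45, -22, 3] [365. 204.]
scene [45, 0, 61] [254. 234.]
scene [45, 0, 3] [247. 277.]
scene [45, 22, 32] [265. 287.]
scene [45, -22, 32] [237. 226.]
scene [-105, 0, 3] [465. 205.]
scene [105, 0, 32] [159. 286.]
top [-45, 0, 61] [127. 299.]
top [-45, 0, 3] [148. 297.]
top [-45, 22, 32] [103. 279.]
top [-45, -22, 32] [173. 317.]
top [-45, -22, 3] [182. 316.]
top [45, 0, 61] [207. 151.]
top [45, 0, 3] [223. 158.]
top [45, 22, 32] [181. 136.]
top [45, -22, 32] [251. 173.]
top [-105, 0, 3] [ 97. 391.]
top [105, 0, 32] [267.  59.]
```

{"method": "servo_tool", "body": {
  "steps": [
    [8.76,-5.15,3.45,0,0],
    [8.76,-5.15,3.45,0,0],
    [8.76,-5.15,3.45,0,0],
    [8.76,-5.15,3.45,0,0],
    [8.76,-5.15,3.45,0,0],
    [8.76,-5.15,3.45,0,0],
    [8.76,-5.15,3.45,0,0],
    [8.76,-5.15,3.45,0,0]
  ],
  "squeeze": 60
}}

```text
time_s: 1.1
tcp_pos: [0.5002, -0.2804, 0.2265]
eef_rot: [180.0, -0.0, -165.4]
contact_force: [1.3, -0.5, 0.1]
gripper_width: 0.0871
```

```bash
cat > rows.py <<'E'
import numpy as np
def rows(p0,yaw0,p1,yaw1,n,grip=8.76):
    # yaw world deg; tool vertical; spin = -dyaw
    p0=np.array(p0,float);p1=np.array(p1,float);d=(p1-p0)/n*100;dy=(yaw1-yaw0)/n
    out=[]
    for i in range(n):
        y=np.radians(yaw0+dy*i); x=np.array([np.cos(y),np.sin(y)]);ty=np.array([np.sin(y),-np.cos(y)])
        out.append([grip,round(float(d[:2]@x),2),round(float(d[:2]@ty),2),round(float(-d[2]),2),round(float(-dy),1)])
    return out
def show(*a,**k):
    R=rows(*a,**k)
    for i in range(0,len(R),8): print(R[i:i+8])
E
python3 - <<'E'
from rows import *
show([.5002,-.2804,.2265],-165.4,[.5257,.168,.17],-27.8,14)
E
```

```text
[[8.76, -0.98, 3.05, 0.4, -9.8], [8.76, -1.49, 2.84, 0.4, -9.8], [8.76, -1.95, 2.54, 0.4, -9.8], [8.76, -2.36, 2.17, 0.4, -9.8], [8.76, -2.7, 1.74, 0.4, -9.8], [8.76, -2.95, 1.25, 0.4, -9.8], [8.76, -3.12, 0.73, 0.4, -9.8], [8.76, -3.2, 0.19, 0.4, -9.8]]
[[8.76, -3.19, -0.36, 0.4, -9.8], [8.76, -3.08, -0.9, 0.4, -9.8], [8.76, -2.88, -1.41, 0.4, -9.8], [8.76, -2.6, -1.88, 0.4, -9.8], [8.76, -2.24, -2.3, 0.4, -9.8], [8.76, -1.81, -2.65, 0.4, -9.8]]
```

{"method": "servo_tool", "body": {
  "steps": [
    [8.76,-0.98,3.05,0.4,-9.8],
    [8.76,-1.49,2.84,0.4,-9.8],
    [8.76,-1.95,2.54,0.4,-9.8],
    [8.76,-2.36,2.17,0.4,-9.8],
    [8.76,-2.7,1.74,0.4,-9.8],
    [8.76,-2.95,1.25,0.4,-9.8],
    [8.76,-3.12,0.73,0.4,-9.8],
    [8.76,-3.2,0.19,0.4,-9.8]
  ]
}}

```text
time_s: 2.1
tcp_pos: [0.514, -0.0252, 0.1942]
eef_rot: [180.0, 0.0, -86.7]
contact_force: [0.8, 0.9, -0.1]
gripper_width: 0.0877
```

{"method": "servo_tool", "body": {
  "steps": [
    [8.76,-3.19,-0.36,0.4,-9.8],
    [8.76,-3.08,-0.9,0.4,-9.8],
    [8.76,-2.88,-1.41,0.4,-9.8],
    [8.76,-2.6,-1.88,0.4,-9.8],
    [8.76,-2.24,-2.3,0.4,-9.8],
    [8.76,-1.81,-2.65,0.4,-9.8],
    [8.76,0,0,0,0]
  ]
}}

```text
time_s: 2.98
tcp_pos: [0.5258, 0.1675, 0.1698]
eef_rot: [179.9, 0.0, -28.0]
contact_force: [-1.1, -0.3, 0.7]
gripper_width: 0.0879
```

Run:
```python
from meas import *
s=r.get_state();print(s["tcp_pos"],s["eef_rot"],s["joints"],s["contact_force"])
for n in("scene","top"):
    im=r.capture(n);cv2.imwrite(f"pics/{n}1.png",im[:,:,::-1])
    print(n,proj(n,s["tcp_pos"]))
    c=(390,250) if n=="scene" else (220,225)
    crop(im,c,200,150,4,f"pics/{n}1c.png")
```

```text
[0.52583054 0.16748539 0.1697531 ] [ 1.79940557e+02  3.72985851e-02 -2.80052647e+01] [ 3.79979357e+01  1.16451410e+01 -1.95595880e+01 -1.15660745e-02
 -5.88647460e+01  2.40028052e+01] [-1.05025983 -0.31867432  0.7399315 ]
scene [[378.0471529  255.44415885]]
top [[232.68548604 219.86604503]]
```

View pics/scene1c.png

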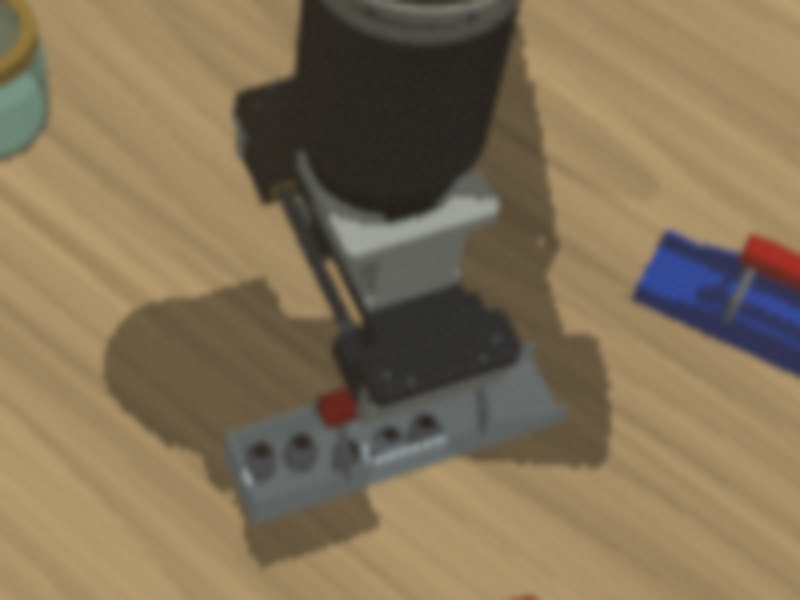

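View pics/top1c.png

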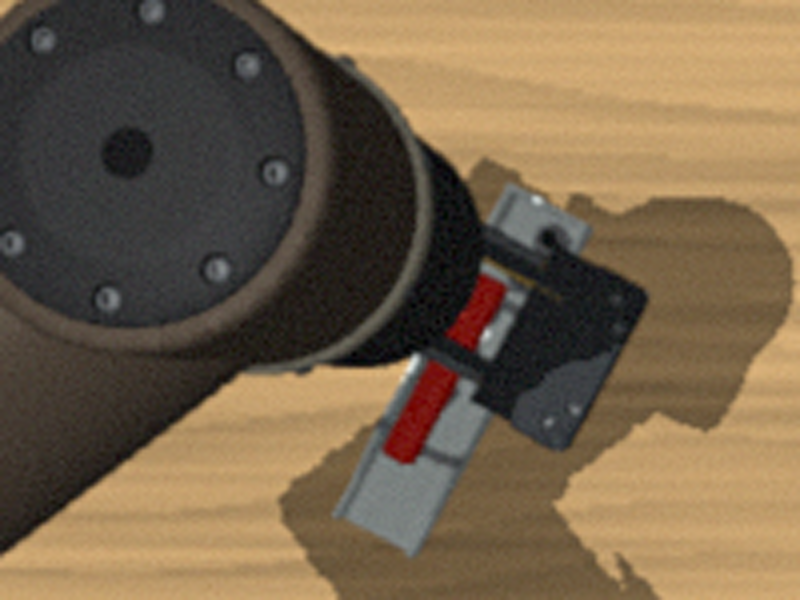

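{"method": "servo_tool", "body": {
  "steps": [
    [8.76,0,0,3,0],
    [8.76,0,0,3,0],
    [8.76,0,0,3,0],
    [8.76,0,0,1.5,0],
    [8.76,0,0,0.75,0],
    [8.76,0,0,0,0]
  ]
}}

```text
time_s: 3.82
tcp_pos: [0.5263, 0.1658, 0.0583]
eef_rot: [-180.0, -0.0, -28.2]
contact_force: [-1.6, 0.8, 0.1]
gripper_width: 0.0878
```

{"method": "servo_tool", "body": {
  "steps": [
    [0,0,0,0,0],
    [0,0,0,0,0],
    [0,0,0,0,0],
    [0,0,0,0,0],
    [0,0,0,0,0],
    [0,0,0,0,0],
    [0,0,0,0,0],
    [0,0,0,0,0]
  ],
  "squeeze": 15
}}

```text
time_s: 4.82
tcp_pos: [0.5264, 0.1662, 0.0585]
eef_rot: [-180.0, -0.0, -28.2]
contact_force: [-0.7, 1.4, 4.5]
gripper_width: 0.0218
```

```bash
cat > look.py <<'E'
from meas import *
import sys
def look(tag,cs,ct,w=200,h=150,f=4):
    s=r.get_state();print(s["time_s"],np.round(s["tcp_pos"],4),np.round(s["eef_rot"],1),"F",np.round(s["contact_force"],2),"M",np.round(s["moment"],3),"w",round(s["gripper_width"],4),"tau",np.round(s["joint_torque"],2))
    for n,c in(("scene",cs),("top",ct)):
        im=r.capture(n);cv2.imwrite(f"pics/{n}_{tag}.png",im[:,:,::-1])
        c=(min(max(c[0],w//2),640-w//2),min(max(c[1],h//2),480-h//2))
        crop(im,c,w,h,f,f"pics/{n}_{tag}c.png")
E
python3 - <<'E'
from look import *
look("g",(390,270),(235,240))
E
```

```text
4.825 [0.5264 0.1662 0.0585] [-180.    -0.   -28.2] F [-0.69  1.39  4.5 ] M [0.21  0.467 0.034] w 0.0218 tau [-4.800e-01 -4.616e+01  2.060e+01  4.920e+00  1.300e-01  1.000e-02]
```

View pics/scene_gc.png

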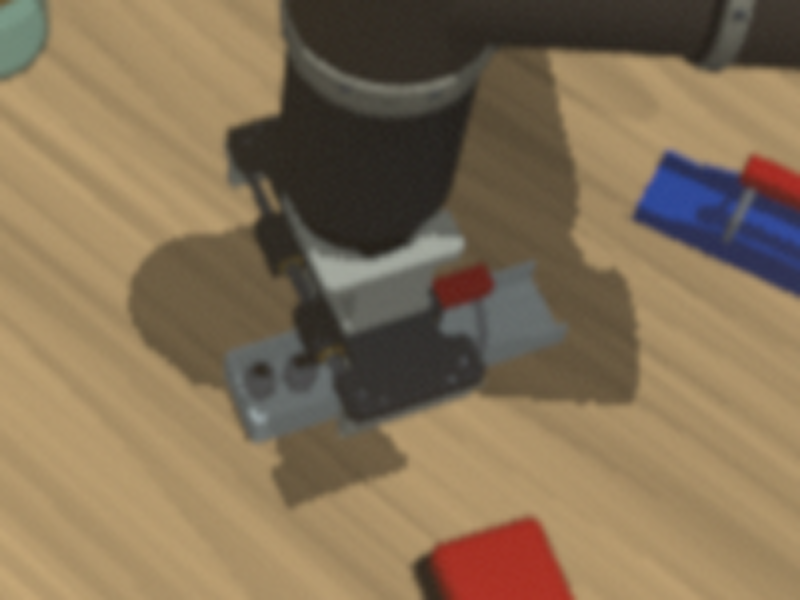

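View pics/top_gc.png

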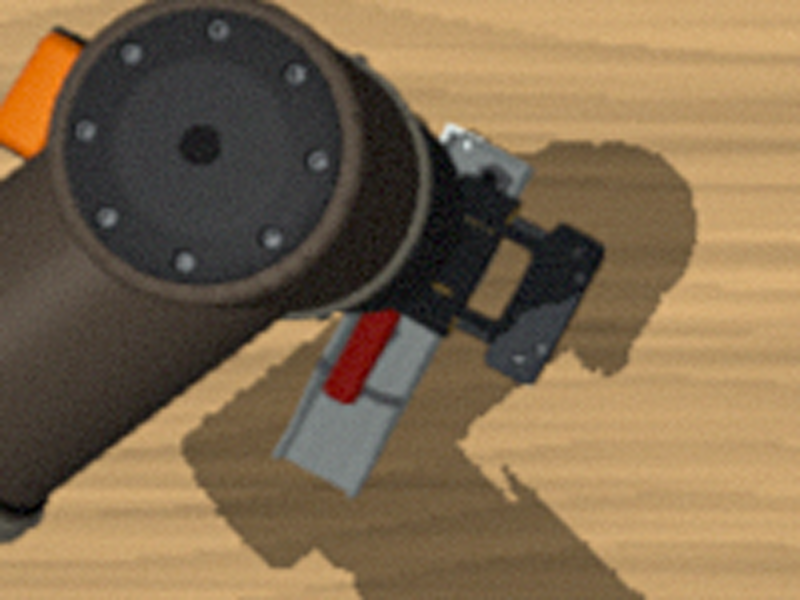

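{"method": "servo_tool", "body": {
  "steps": [
    [4,0,0,0,0],
    [4,0,0,0,0],
    [4,0,0,-0.5,0],
    [0,0,0,0,0],
    [0,0,0,0,0],
    [0,0,0,0,0],
    [0,0,0,0,0],
    [0,0,0,0,0]
  ],
  "squeeze": 15
}}

```text
time_s: 5.92
tcp_pos: [0.5262, 0.166, 0.063]
eef_rot: [-180.0, -0.0, -28.2]
contact_force: [1.1, 0.8, -1.4]
gripper_width: 0.0177
```

Run:
```python
from look import *
look("g2",(390,270),(235,240))
```

```text
5.925 [0.5262 0.166  0.063 ] [-180.    -0.   -28.2] F [ 1.07  0.85 -1.36] M [ 0.26  -0.076  0.018] w 0.0177 tau [-3.400e-01 -4.851e+01  2.166e+01  5.280e+00 -3.200e-01 -1.000e-02]
```

{"method": "servo_tool", "body": {
  "steps": [
    [0,0,0,0,0],
    [0,-0.2,0,-0.5,0],
    [0,-0.2,0,-0.5,0],
    [0,-0.25,0,-0.5,0],
    [0,-0.25,0,-0.5,0],
    [0,0,0,0,0]
  ],
  "squeeze": 6
}}

```text
time_s: 6.78
tcp_pos: [0.5182, 0.1704, 0.0837]
eef_rot: [-180.0, -0.0, -28.2]
contact_force: [0.1, -0.1, -3.6]
gripper_width: 0.0181
```

Run:
```python
from look import *
look("p1",(390,270),(235,240))
```

```text
6.775 [0.5182 0.1704 0.0837] [-180.    -0.   -28.2] F [ 0.11 -0.11 -3.63] M [-0.162  0.056  0.018] w 0.0181 tau [ 2.600e-01 -4.833e+01  2.423e+01  5.830e+00 -2.000e-02 -6.000e-02]
```

View pics/scene_p1c.png

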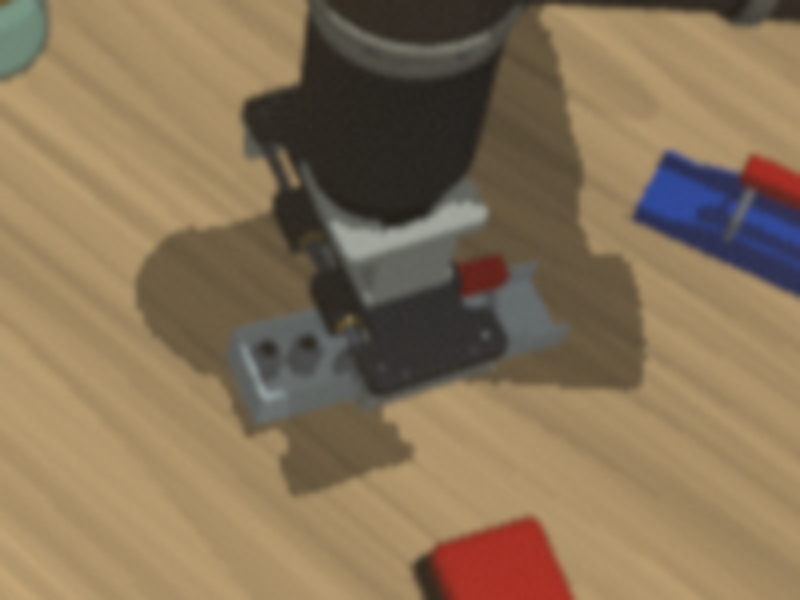

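View pics/top_p1c.png

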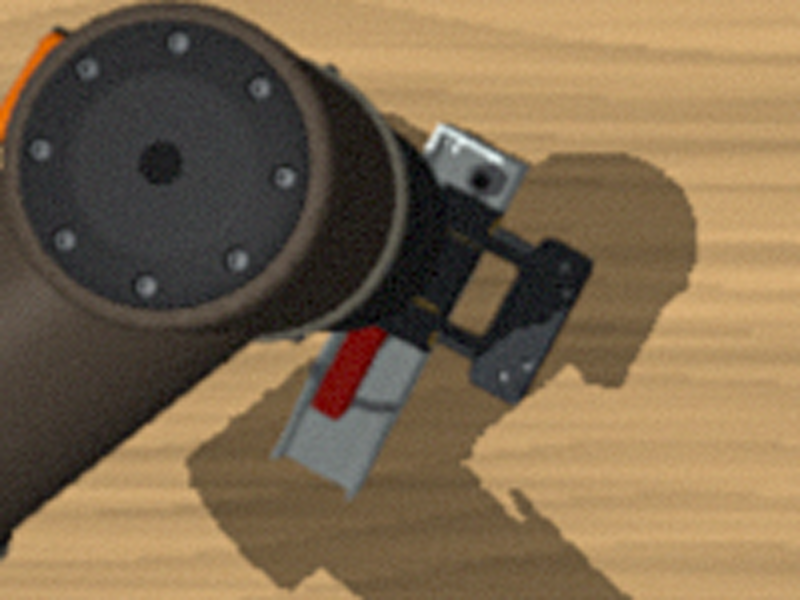

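{"method": "servo_tool", "body": {
  "steps": [
    [0,0,0,0,0],
    [0,0,0,0,0],
    [0,0,0,-0.3,0],
    [0,0,0,-0.7,0],
    [0,0,0,-1,0],
    [0,0,0,-1,0],
    [0,0,0,-0.5,0],
    [0,0,0,0,0]
  ],
  "squeeze": 60
}}

```text
time_s: 7.88
tcp_pos: [0.5184, 0.1704, 0.1187]
eef_rot: [-179.9, -0.0, -28.2]
contact_force: [-1.0, -0.5, -4.2]
gripper_width: 0.0174
```

Run:
```python
from look import *
look("l1",(390,270),(235,240))
```

```text
7.875 [0.5184 0.1704 0.1187] [-179.9   -0.   -28.2] F [-0.95 -0.5  -4.19] M [-0.082  0.083 -0.008] w 0.0174 tau [-2.000e-02 -4.731e+01  2.653e+01  6.550e+00 -7.000e-02  0.000e+00]
```

View pics/scene_l1c.png

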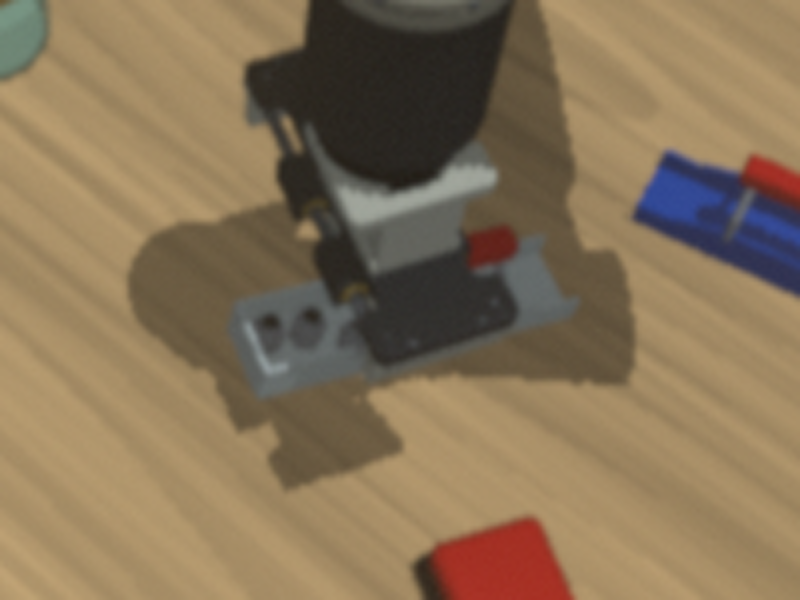

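{"method": "servo_tool", "body": {
  "steps": [
    [0,0,0,-0.5,0],
    [0,0,0,-1,0],
    [0,0,0,-1.5,0],
    [0,0,0,-2,0],
    [0,0,0,-2,0],
    [0,0,0,-1.5,0],
    [0,0,0,-1,0],
    [0,0,0,0,0]
  ]
}}

```text
time_s: 8.98
tcp_pos: [0.5184, 0.1704, 0.2138]
eef_rot: [-179.9, -0.0, -28.2]
contact_force: [0.9, 0.3, -5.0]
gripper_width: 0.017
```

Run:
```python
from rows import *
# total in tool axes at yaw -28.2
print(rows([.5184,.1704,.2137],-28.2,[.614,-.250,.2137],-28.2,1))
from look import *
look("l2",(390,260),(235,240))
```

```text
[[8.76, 28.29, 32.53, -0.0, -0.0]]
8.975 [0.5184 0.1704 0.2138] [-179.9   -0.   -28.2] F [ 0.93  0.33 -4.99] M [-0.011  0.112 -0.003] w 0.017 tau [-4.000e-02 -4.396e+01  3.057e+01  7.560e+00 -1.700e-01  0.000e+00]
```

View pics/scene_l2c.png

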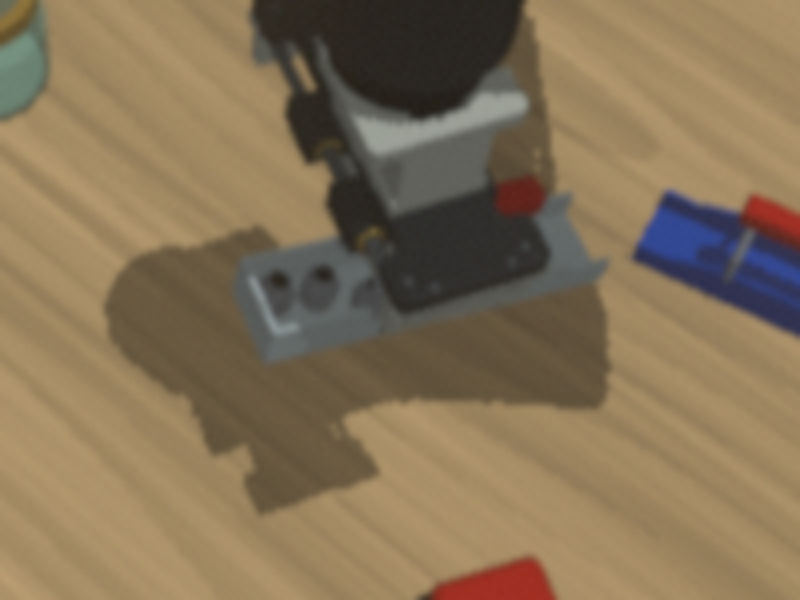

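{"method": "servo_tool", "body": {
  "steps": [
    [0,0.47,0.54,0,0],
    [0,0.94,1.08,0,0],
    [0,1.41,1.62,0,0],
    [0,1.88,2.17,0,0],
    [0,2.35,2.71,0,0],
    [0,2.35,2.71,0,0],
    [0,2.35,2.71,0,0],
    [0,2.35,2.71,0,0]
  ]
}}

```text
time_s: 10.07
tcp_pos: [0.5655, -0.0418, 0.2128]
eef_rot: [180.0, 0.0, -28.2]
contact_force: [-0.1, -0.6, -4.7]
gripper_width: 0.0174
```

{"method": "servo_tool", "body": {
  "steps": [
    [0,2.35,2.71,0,0],
    [0,2.35,2.71,0,0],
    [0,2.35,2.71,0,0],
    [0,2.35,2.71,0,0],
    [0,1.88,2.17,0,0],
    [0,1.41,1.62,0,0],
    [0,0.94,1.08,0,0],
    [0,0.47,0.54,0,0]
  ]
}}

```text
time_s: 11.08
tcp_pos: [0.6131, -0.2501, 0.2128]
eef_rot: [180.0, 0.0, -28.2]
contact_force: [-0.2, 0.4, -3.3]
gripper_width: 0.0175
```

Run:
```python
from look import *
look("j1",(290,200),(400,220))
```

```text
11.075 [ 0.6131 -0.2501  0.2128] [180.    0.  -28.2] F [-0.21  0.42 -3.28] M [-0.042  0.078  0.056] w 0.0175 tau [-1.900e-01 -5.971e+01  3.076e+01  7.700e+00  4.000e-02 -4.000e-02]
```

View pics/scene_j1c.png

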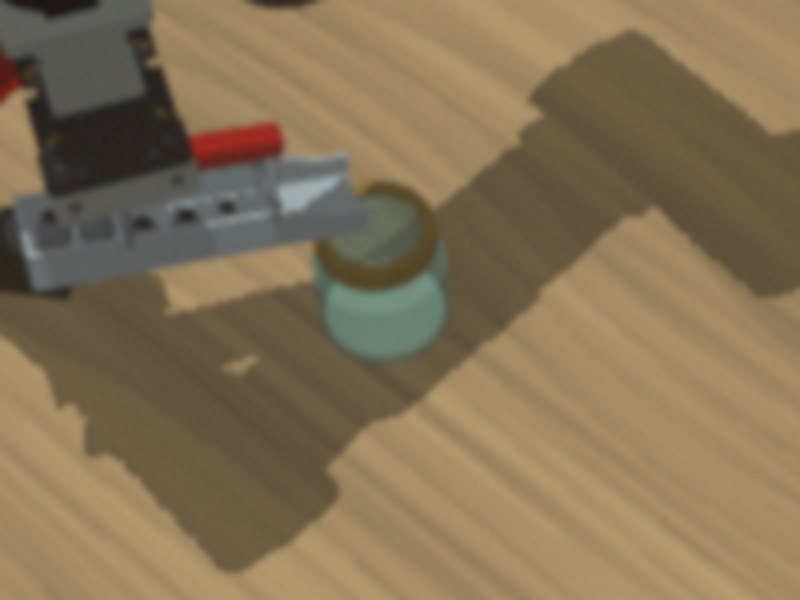

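View pics/top_j1c.png

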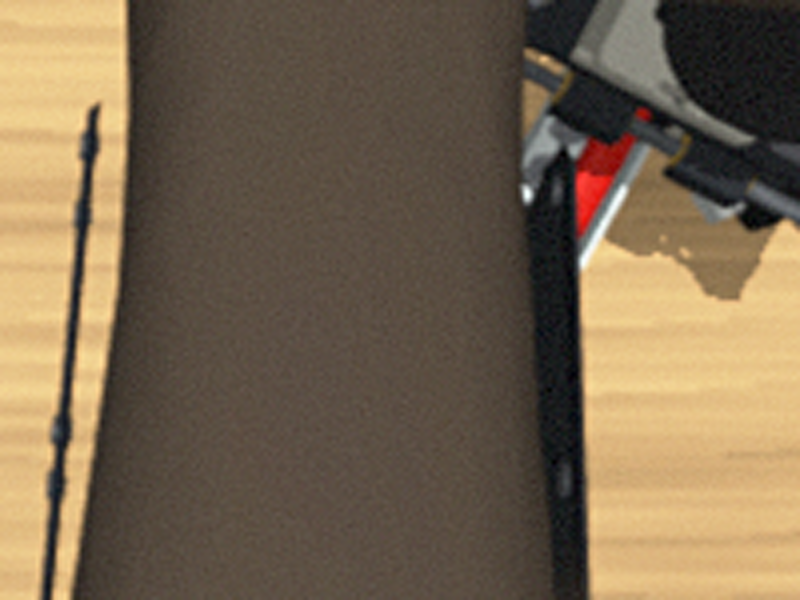

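```bash
cat > ch.py <<'E'
from meas import *
def chute_pts(tcp,yaw,tilt,g=.044,off=.008):
    y=np.radians(yaw);a=np.radians(tilt)
    Rz=np.array([[np.cos(y),-np.sin(y),0],[np.sin(y),np.cos(y),0],[0,0,1]])
    Ry=np.array([[np.cos(a),0,-np.sin(a)],[0,1,0],[np.sin(a),0,np.cos(a)]])
    P=np.array(tcp)+[0,0,off]
    return lambda p:P+Rz@Ry@(np.array(p)/1000.-[g,0,.071])
E
python3 - <<'E'
from ch import *
f=chute_pts([.6131,-.2501,.2128],-28.2,7.2)
for p in([-105,0,3],[-105,25,20],[-105,-25,20],[-105,25,0],[105,25,32],[105,25,0],[105,-25,32],[-55,9,79],[-55,-9,79],[-55,9,61]):
    w=f(p);print(p,w.round(4),((proj("scene",w)[0]-[190,125])*4).round())
J=np.array([.484,-.18,.097])
for a in range(0,360,90): print(((proj("scene",J+[.041*np.cos(np.radians(a)),.041*np.sin(np.radians(a)),0])[0]-[190,125])*4).round())
E
```

```text
[-105, 0, 3] [ 0.4903 -0.1843  0.1347] [356. 193.]
[-105, 25, 20] [ 0.5003 -0.1612  0.1515] [368. 204.]
[-105, -25, 20] [ 0.4766 -0.2053  0.1515] [346. 146.]
[-105, 25, 0] [ 0.5025 -0.1624  0.1317] [367. 225.]
[105, 25, 32] [ 0.6826 -0.259   0.1898] [ 26. 253.]
[105, 25, 0] [ 0.6861 -0.2609  0.158 ] [ 32. 288.]
[105, -25, 32] [ 0.6589 -0.303   0.1898] [ 10. 192.]
[-55, 9, 79] [ 0.5299 -0.1953  0.2163] [284. 133.]
[-55, -9, 79] [ 0.5214 -0.2111  0.2163] [276. 112.]
[-55, 9, 61] [ 0.5319 -0.1963  0.1985] [284. 154.]
[328. 264.]
[417. 261.]
[416. 192.]
[329. 195.]
```

Run:
```python
from ch import *
im=cv2.imread("pics/scene_j1.png")
f=chute_pts([.6131,-.2501,.2128],-28.2,7.2)
o=cv2.resize(im[150:210,180:320],None,fx=5.7,fy=5.7,interpolation=2)
for p in([-105,0,3],[-105,25,20],[-105,-25,20],[-105,25,0],[105,25,0],[-55,9,79],[-55,-9,79]):
    q=(proj("scene",f(p))[0]-[180,150]+.5)*5.7; cv2.circle(o,tuple(int(v) for v in q),3,(0,0,255),-1)
cv2.imwrite("pics/z1.png",o)
```

```text
(no output)
```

View pics/z1.png

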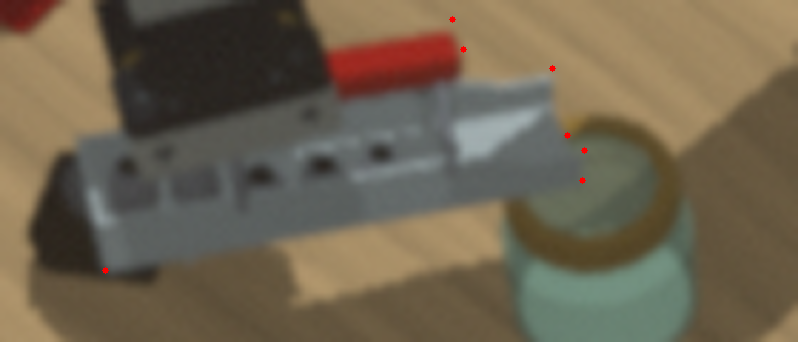

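{"method": "servo_tool", "body": {
  "steps": [
    [0,0.1,0,0.4,0],
    [0,0.1,0,0.7,0],
    [0,0,0,0.7,0],
    [0,0,0,0.5,0],
    [0,0,0,0.2,0],
    [0,0,0,0,0]
  ],
  "squeeze": 25
}}

```text
time_s: 11.92
tcp_pos: [0.6148, -0.2505, 0.188]
eef_rot: [180.0, 0.0, -28.2]
contact_force: [-1.1, 0.5, -4.2]
gripper_width: 0.0176
```

```bash
cat > feel.py <<'E'
from ch import *
def feel(n=6,tag=None,pts=True,tilt=7.2,c=(250,180)):
    F=[];T=[];M=[]
    for i in range(n):
        s=r.get_state();F.append(s["contact_force"]);T.append(s["joint_torque"]);M.append(s["moment"])
        im=r.capture("scene")
    s=r.get_state();F.append(s["contact_force"]);T.append(s["joint_torque"]);M.append(s["moment"])
    print("t",round(s["time_s"],2),"tcp",np.round(s["tcp_pos"],4),"F",np.mean(F,0).round(2),"sd",np.std(F,0).round(2),"M",np.mean(M,0).round(3),"tau",np.mean(T,0).round(2),"w",round(s["gripper_width"],4))
    if tag:
        cv2.imwrite(f"pics/{tag}.png",im[:,:,::-1])
        x,y=c
        o=cv2.resize(im[y-50:y+50,x-70:x+70],None,fx=5.7,fy=5.7,interpolation=2)[:,:,::-1].copy()
        if pts:
            f=chute_pts(s["tcp_pos"],s["eef_rot"][2],tilt)
            for p in([-105,0,3],[-105,25,20],[-105,-25,20],[-105,25,0],[105,25,0]):
                q=(proj("scene",f(p))[0]-[x-70,y-50]+.5)*5.7; cv2.circle(o,tuple(int(v) for v in q),2,(0,0,255),-1)
        cv2.imwrite(f"pics/{tag}z.png",o)
E
python3 - <<'E'
from feel import *
feel(6,"d1")
E
```

```text
t 12.22 tcp [ 0.6149 -0.2505  0.1883] F [-0.43 -0.14 -4.26] sd [0.45 0.64 0.41] M [-0.079  0.095  0.008] tau [ 2.000e-02 -6.040e+01  3.011e+01  7.410e+00  2.000e-02 -0.000e+00] w 0.0178
```

View pics/d1z.png

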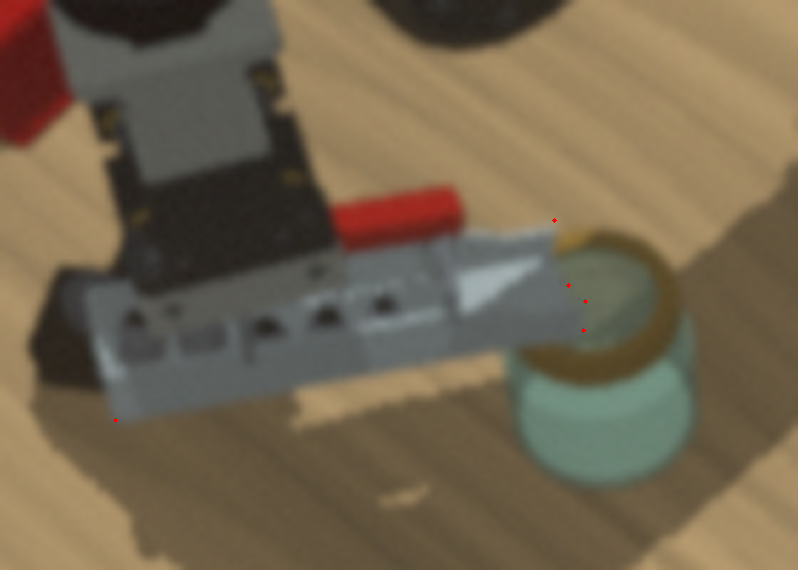

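{"method": "servo_tool", "body": {
  "steps": [
    [0,0,0,0.1,0],
    [0,0,0,0.1,0],
    [0,0,0,0.1,0],
    [0,0,0,0,0]
  ]
}}

```text
time_s: 12.72
tcp_pos: [0.6148, -0.2504, 0.1849]
eef_rot: [180.0, 0.0, -28.2]
contact_force: [-0.5, 0.4, -4.7]
gripper_width: 0.0176
```

Run:
```python
from feel import *
feel(6)
```

```text
t 13.03 tcp [ 0.6149 -0.2505  0.1851] F [-0.18 -0.02 -4.58] sd [0.28 0.69 0.49] M [-0.098  0.083  0.023] tau [-0.000e+00 -6.064e+01  3.009e+01  7.400e+00  2.000e-02  0.000e+00] w 0.0176
```

{"method": "servo_tool", "body": {
  "steps": [
    [0,0,0,0.1,0],
    [0,0,0,0.1,0],
    [0,0,0,0,0]
  ]
}}

```text
time_s: 13.4
tcp_pos: [0.6148, -0.2504, 0.1828]
eef_rot: [180.0, 0.0, -28.2]
contact_force: [-0.3, -0.2, -4.2]
gripper_width: 0.018
```

Run:
```python
from feel import *
feel(6)
```

```text
t 13.7 tcp [ 0.6149 -0.2505  0.1831] F [-0.14 -0.19 -4.2 ] sd [0.58 0.45 0.53] M [-0.09   0.07   0.012] tau [ 0.000e+00 -6.070e+01  3.004e+01  7.390e+00  2.000e-02  0.000e+00] w 0.0178
```

{"method": "servo_tool", "body": {
  "steps": [
    [0,0,0,0.1,0],
    [0,0,0,0,0]
  ]
}}

```text
time_s: 13.95
tcp_pos: [0.6148, -0.2504, 0.1819]
eef_rot: [180.0, 0.0, -28.2]
contact_force: [0.4, -0.5, -2.9]
gripper_width: 0.0173
```

Run:
```python
from feel import *
feel(4)
```

```text
t 14.15 tcp [ 0.6149 -0.2505  0.1821] F [ 0.33  0.27 -4.23] sd [0.3  0.63 0.74] M [-0.088  0.109 -0.003] tau [ 0.000e+00 -6.075e+01  3.002e+01  7.380e+00  2.000e-02  0.000e+00] w 0.0179
```

{"method": "servo_tool", "body": {
  "steps": [
    [0,0,0,0.1,0],
    [0,0,0,0,0]
  ]
}}

```text
time_s: 14.4
tcp_pos: [0.6148, -0.2504, 0.1809]
eef_rot: [-180.0, 0.0, -28.2]
contact_force: [0.6, -0.7, -3.5]
gripper_width: 0.0177
```

Run:
```python
from feel import *
feel(4)
```

```text
t 14.6 tcp [ 0.6149 -0.2505  0.1811] F [ 0.17 -0.14 -4.24] sd [0.37 0.62 0.78] M [-0.078  0.079  0.016] tau [ 0.000e+00 -6.077e+01  2.999e+01  7.370e+00  2.000e-02  0.000e+00] w 0.0181
```

{"method": "servo_tool", "body": {
  "steps": [
    [0,0,0,0.1,0],
    [0,0,0,0,0]
  ]
}}

```text
time_s: 14.85
tcp_pos: [0.6148, -0.2504, 0.1799]
eef_rot: [180.0, 0.0, -28.2]
contact_force: [0.7, -0.2, -5.3]
gripper_width: 0.0179
```

Run:
```python
from feel import *
feel(4,"d2")
```

```text
t 15.05 tcp [ 0.6149 -0.2504  0.1801] F [ 0.02 -0.06 -4.73] sd [0.57 0.2  0.4 ] M [-0.077  0.105 -0.002] tau [ 0.000e+00 -6.080e+01  2.996e+01  7.370e+00  2.000e-02  0.000e+00] w 0.0177
```

{"method": "servo_tool", "body": {
  "steps": [
    [0,0,0,0.1,0],
    [0,0,0,0,0]
  ]
}}

```text
time_s: 15.3
tcp_pos: [0.6148, -0.2504, 0.1789]
eef_rot: [180.0, 0.0, -28.2]
contact_force: [-0.6, -0.2, -4.7]
gripper_width: 0.0179
```

Run:
```python
from feel import *
feel(2)
```

```text
t 15.4 tcp [ 0.6149 -0.2504  0.179 ] F [-0.23  0.38 -4.3 ] sd [0.4  0.38 0.27] M [-0.103  0.14   0.037] tau [ 1.000e-02 -6.077e+01  2.992e+01  7.340e+00  6.000e-02 -0.000e+00] w 0.018
```

{"method": "servo_tool", "body": {
  "steps": [
    [0,0,0,0.1,0],
    [0,0,0,0,0]
  ]
}}

```text
time_s: 15.65
tcp_pos: [0.6149, -0.2505, 0.1781]
eef_rot: [180.0, -0.0, -28.2]
contact_force: [-0.8, 0.3, -3.6]
gripper_width: 0.018
```

Run:
```python
from feel import *
feel(2)
```

```text
t 15.75 tcp [ 0.6148 -0.2505  0.1781] F [-0.32 -0.12 -3.75] sd [0.38 0.37 0.08] M [-0.05   0.213  0.056] tau [ 8.000e-02 -6.037e+01  2.969e+01  7.200e+00  1.700e-01 -2.000e-02] w 0.018
```

{"method": "servo_tool", "body": {
  "steps": [
    [0,0,0,0.1,0],
    [0,0,0,0,0]
  ]
}}

```text
time_s: 16.0
tcp_pos: [0.6149, -0.2505, 0.1772]
eef_rot: [180.0, -0.0, -28.2]
contact_force: [0.4, -0.7, -2.2]
gripper_width: 0.0177
```

Run:
```python
from feel import *
feel(2,"d3")
```

```text
t 16.1 tcp [ 0.6149 -0.2505  0.1772] F [-0.39 -0.77 -2.5 ] sd [0.58 0.17 0.2 ] M [-0.091  0.313  0.059] tau [ 2.000e-01 -5.985e+01  2.930e+01  6.980e+00  2.500e-01 -4.000e-02] w 0.0175
```

View pics/d3z.png

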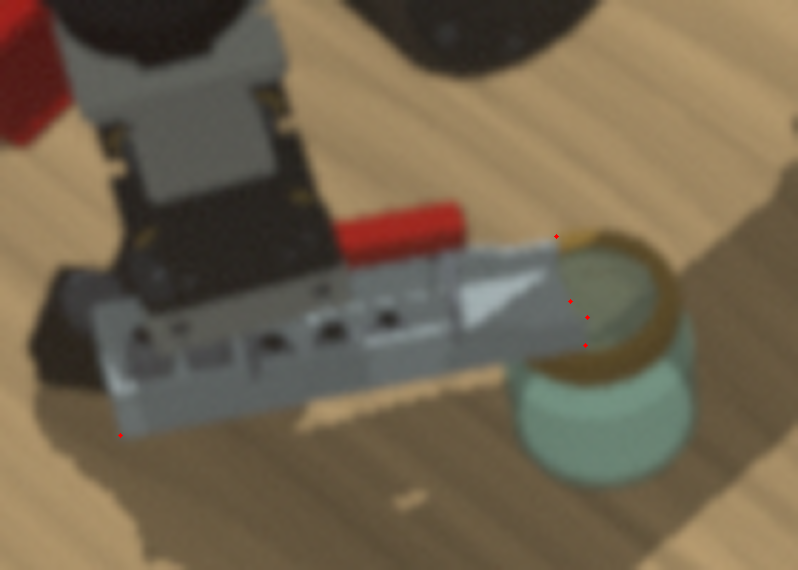

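{"method": "servo_tool", "body": {
  "steps": [
    [0,0,0,0,0],
    [0,0,0,0,0],
    [0,0,0,0,0],
    [0,0,0,0,0]
  ]
}}

```text
time_s: 16.6
tcp_pos: [0.6149, -0.2505, 0.1771]
eef_rot: [-180.0, -0.0, -28.2]
contact_force: [0.3, 0.2, -1.7]
gripper_width: 0.018
```

Run:
```python
from feel import *
feel(2)
```

```text
t 16.7 tcp [ 0.6149 -0.2505  0.1771] F [ 0.04  0.12 -1.87] sd [0.31 0.23 0.61] M [-0.178  0.271  0.034] tau [ 2.700e-01 -5.978e+01  2.914e+01  6.870e+00  1.800e-01 -5.000e-02] w 0.0177
```

{"method": "servo_tool", "body": {
  "steps": [
    [0,0,0,0,0],
    [0,0,0,0,0],
    [0,-0.3,0,-0.41,0],
    [0,-0.3,0,-0.4,0],
    [0,0,0,0,0]
  ],
  "squeeze": 6
}}

```text
time_s: 17.32
tcp_pos: [0.6096, -0.2475, 0.1859]
eef_rot: [-180.0, -0.1, -28.2]
contact_force: [-0.6, 0.2, -3.9]
gripper_width: 0.0177
```

Run:
```python
from feel import *
feel(3,"t1",tilt=10.9)
```

```text
t 17.48 tcp [ 0.6096 -0.2476  0.1853] F [ 0.26 -0.49 -3.31] sd [0.72 0.49 0.49] M [-0.13   0.178  0.02 ] tau [ 1.200e-01 -5.970e+01  2.993e+01  7.250e+00  1.100e-01 -3.000e-02] w 0.0178
```

View pics/t1z.png

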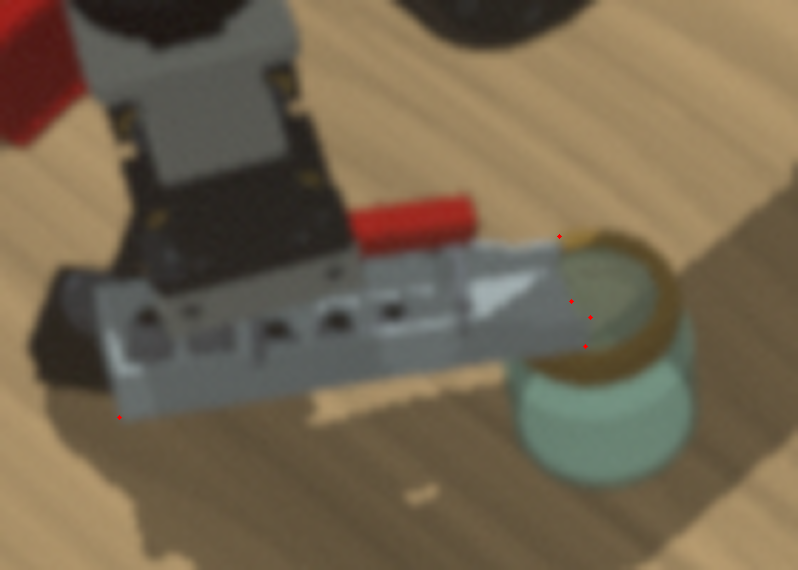

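{"method": "servo_tool", "body": {
  "steps": [
    [0,-0.31,0,-0.39,0],
    [0,-0.33,0,-0.38,0],
    [0,0,0,0,0]
  ],
  "squeeze": 5
}}

```text
time_s: 17.85
tcp_pos: [0.6039, -0.2445, 0.1935]
eef_rot: [-180.0, -0.0, -28.2]
contact_force: [0.5, -0.5, -4.0]
gripper_width: 0.0184
```

Run:
```python
from feel import *
feel(3,"t2",tilt=14.6)
```

```text
t 18.0 tcp [ 0.6039 -0.2446  0.1929] F [-0.1  -0.35 -4.23] sd [0.39 0.31 0.5 ] M [-0.102  0.195  0.03 ] tau [ 1.300e-01 -5.871e+01  3.015e+01  7.300e+00  1.200e-01 -3.000e-02] w 0.0177
```

View pics/t2z.png

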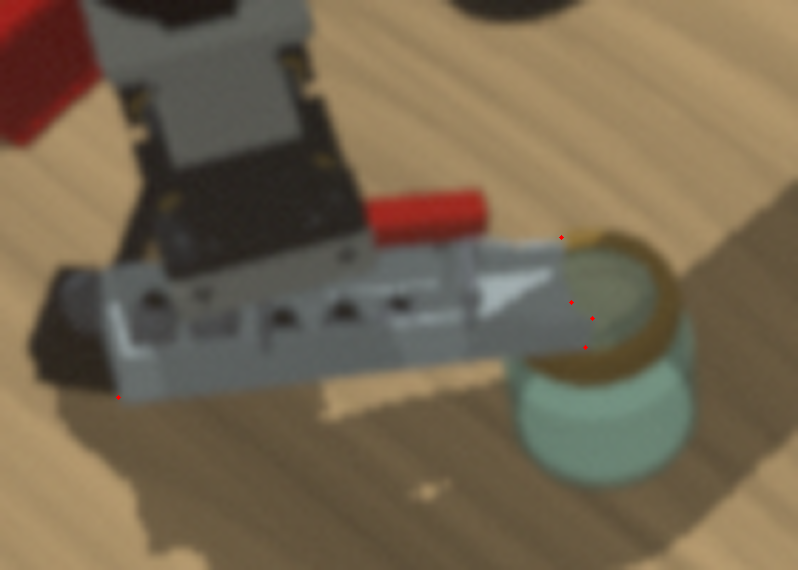

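{"method": "servo_tool", "body": {
  "steps": [
    [0,0,0,0,0],
    [0,-0.34,0,-0.37,0],
    [0,-0.36,0,-0.36,0],
    [0,0,0,0,0]
  ],
  "squeeze": 4.5
}}

```text
time_s: 18.5
tcp_pos: [0.5978, -0.2412, 0.2009]
eef_rot: [-180.0, -0.1, -28.2]
contact_force: [0.0, -0.0, -4.9]
gripper_width: 0.018
```

Run:
```python
from feel import *
feel(3,"t3",tilt=18.3)
```

```text
t 18.65 tcp [ 0.5978 -0.2412  0.2003] F [-0.05  0.12 -4.44] sd [0.11 0.45 0.3 ] M [-0.146  0.219  0.036] tau [ 1.400e-01 -5.758e+01  3.032e+01  7.340e+00  1.300e-01 -4.000e-02] w 0.0181
```

View pics/t3z.png

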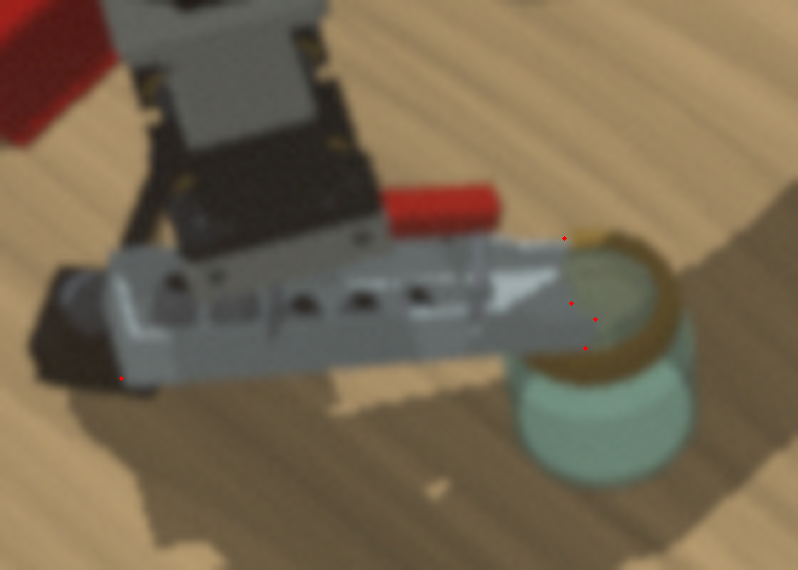

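{"method": "servo_tool", "body": {
  "steps": [
    [0,-0.32,0,-0.35,0],
    [0,-0.34,0,-0.34,0],
    [0,0,0,0,0]
  ],
  "squeeze": 4.5
}}

```text
time_s: 19.02
tcp_pos: [0.592, -0.2381, 0.2077]
eef_rot: [-180.0, -0.0, -28.2]
contact_force: [0.8, 0.3, -3.0]
gripper_width: 0.0178
```

Run:
```python
from feel import *
feel(3,"t4",tilt=22)
```

```text
t 19.18 tcp [ 0.592  -0.2382  0.2072] F [-0.51 -0.05 -3.41] sd [0.82 0.21 0.4 ] M [-0.177  0.284  0.037] tau [  0.22 -56.18  30.33   7.24   0.19  -0.06] w 0.0181
```

View pics/t4z.png

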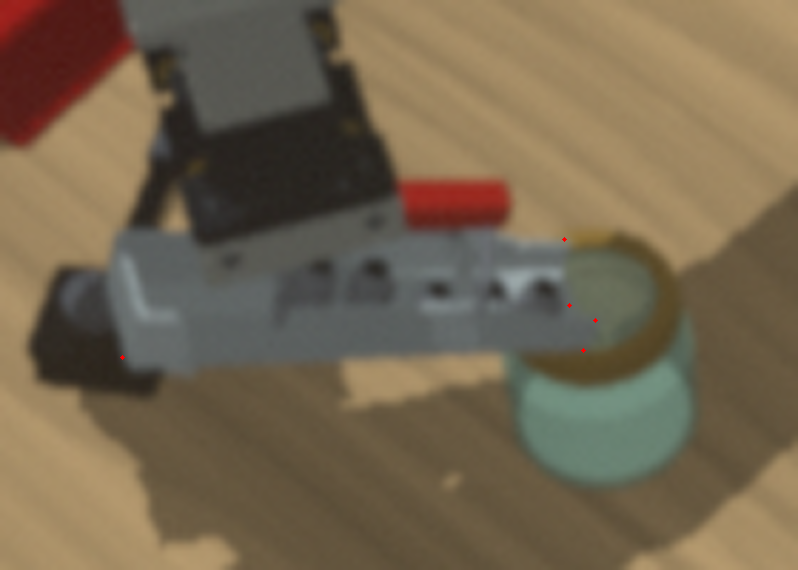

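{"method": "servo_tool", "body": {
  "steps": [
    [0,0,0,0,0],
    [0,0,0,0,0],
    [0,0,0,0,0]
  ]
}}

```text
time_s: 19.55
tcp_pos: [0.5921, -0.2383, 0.2072]
eef_rot: [180.0, -0.0, -28.2]
contact_force: [-0.7, -0.8, -2.7]
gripper_width: 0.018
```

Run:
```python
from feel import *
feel(2,"t5",tilt=22)
```

```text
t 19.65 tcp [ 0.5921 -0.2382  0.2072] F [-0.02 -0.4  -2.42] sd [0.5  0.34 0.24] M [-0.154  0.255  0.029] tau [ 1.000e-01 -5.517e+01  2.970e+01  7.070e+00  1.800e-01 -3.000e-02] w 0.0181
```

View pics/t5z.png

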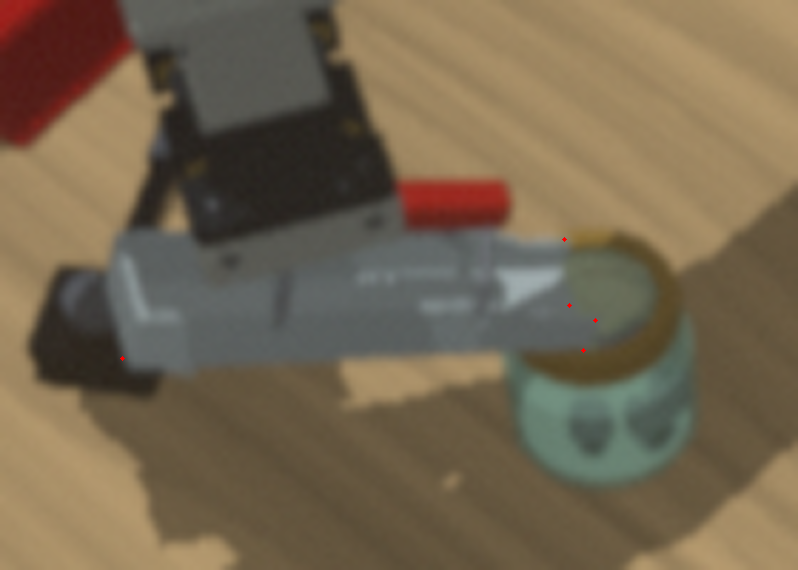

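{"method": "servo_tool", "body": {
  "steps": [
    [0,0,0,0,0],
    [0,0,0,0,0],
    [0,0,0,0.1,0],
    [0,0,0,0.05,0],
    [0,0,0,0,0],
    [0,0,0,0,0],
    [0,0,0,0,0]
  ],
  "squeeze": 20
}}

```text
time_s: 20.52
tcp_pos: [0.5919, -0.2382, 0.2055]
eef_rot: [180.0, 0.0, -28.2]
contact_force: [-0.6, -0.7, -2.2]
gripper_width: 0.0178
```

Run:
```python
from feel import *
feel(4,"t6",tilt=22)
```

```text
t 20.73 tcp [ 0.5919 -0.2382  0.2056] F [-0.39 -0.7  -1.41] sd [0.47 0.24 0.71] M [-0.275  0.497  0.091] tau [  0.41 -54.86  29.62   6.75   0.41  -0.09] w 0.0179
```

View pics/t6z.png

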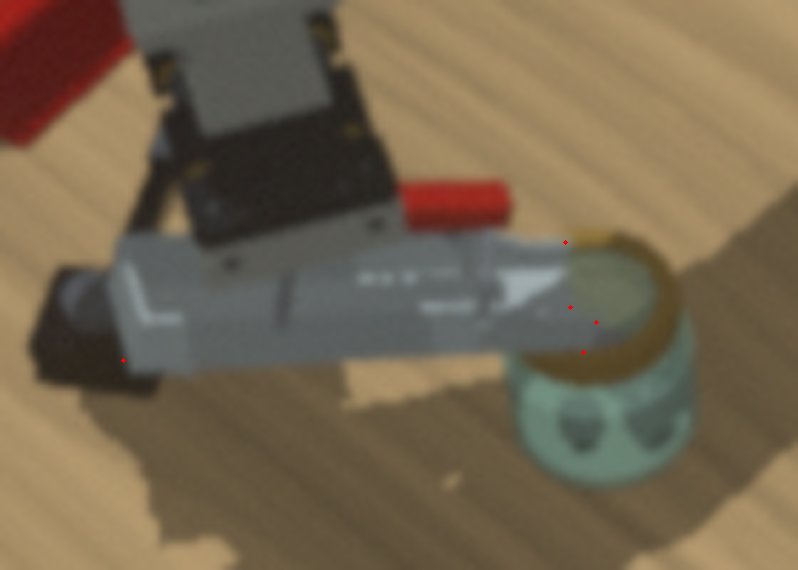

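Run:
```python
import cv2,numpy as np
a=cv2.imread("pics/t6.png");b=cv2.imread("pics/d3.png")
def z(im,x,y,w,h,f):
    o=im[y:y+h,x:x+w].astype(float); o=np.clip((o-20)*1.8,0,255).astype(np.uint8); return cv2.resize(o,None,fx=f,fy=f,interpolation=cv2.INTER_CUBIC)
o=np.hstack([z(a,262,165,46,56,8),z(a,195,160,54,56,8)])
cv2.imwrite("pics/z6.png",o); print(o.shape)
```

```text
(448, 800, 3)
```

View pics/z6.png

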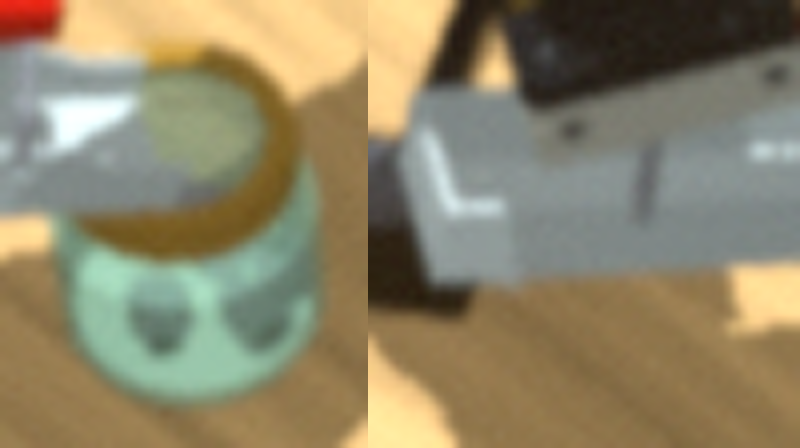

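{"method": "servo_tool", "body": {
  "steps": [
    [0,0,0,0,0],
    [0,0,0,-0.3,0],
    [0,0,0,-0.7,0],
    [0,0,0,-1.2,0],
    [0,0,0,-1.5,0],
    [0,0,0,-1.5,0],
    [0,0,0,-1,0],
    [0,0,0,0,0]
  ],
  "squeeze": 40
}}

```text
time_s: 21.72
tcp_pos: [0.5924, -0.2383, 0.2687]
eef_rot: [-180.0, -0.1, -28.2]
contact_force: [-0.3, -0.3, -2.3]
gripper_width: 0.0177
```

Run:
```python
from feel import *
feel(4,"u1",tilt=22)
```

```text
t 21.93 tcp [ 0.5916 -0.2381  0.2668] F [ 0.08 -0.16 -2.79] sd [0.28 0.21 0.5 ] M [-0.035  0.122  0.022] tau [-1.000e-02 -5.467e+01  3.157e+01  7.630e+00  1.000e-02  0.000e+00] w 0.0174
```

View pics/u1z.png

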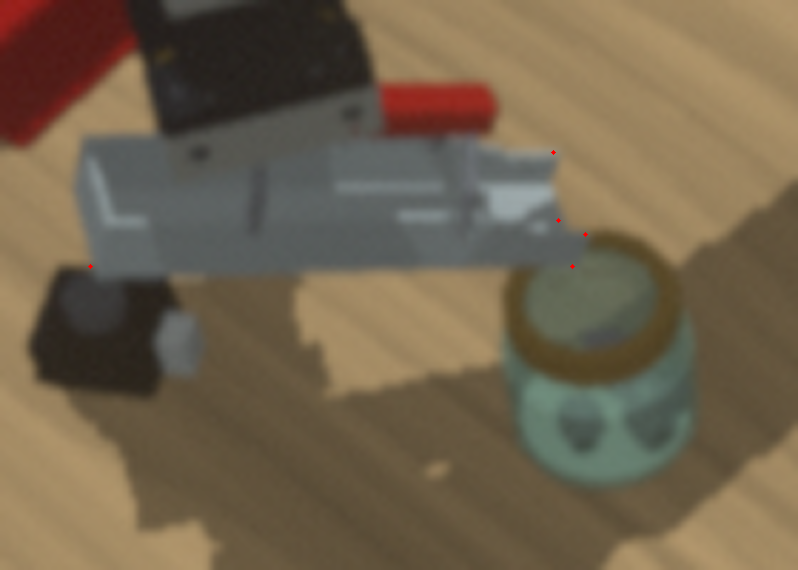

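{"method": "servo_tool", "body": {
  "steps": [
    [0,-0.73,-0.98,0,0],
    [0,-1.47,-1.95,0,0],
    [0,-2.2,-2.93,0,0],
    [0,-2.94,-3.9,0,0],
    [0,-2.94,-3.9,0,0],
    [0,-2.94,-3.9,0,0],
    [0,-2.94,-3.9,0,0],
    [0,-2.2,-2.93,0,0]
  ]
}}

```text
time_s: 22.92
tcp_pos: [0.5444, 0.0658, 0.2675]
eef_rot: [-180.0, 0.0, -28.1]
contact_force: [0.3, 0.6, -1.9]
gripper_width: 0.0172
```

{"method": "servo_tool", "body": {
  "steps": [
    [0,-1.47,-1.95,0,0],
    [0,-0.73,-0.98,1,0],
    [0,0,0,2,0],
    [0,0,0,3,0],
    [0,0,0,3,0],
    [0,0,0,2.5,0],
    [0,0,0,1.5,0],
    [0,0,0,0,0]
  ]
}}

```text
time_s: 23.92
tcp_pos: [0.5392, 0.0993, 0.1364]
eef_rot: [179.9, 0.1, -28.2]
contact_force: [0.6, -0.2, -2.5]
gripper_width: 0.0175
```

Run:
```python
from feel import *
s=r.get_state();q=proj("scene",s["tcp_pos"])[0];print(q)
feel(4,"v1",tilt=22,c=(int(q[0])+20,int(q[1])+10))
```

```text
[350.14052892 249.11098478]
t 24.12 tcp [0.5406 0.1    0.1386] F [ 0.62  0.25 -2.39] sd [0.38 0.41 0.21] M [-0.057  0.092  0.013] tau [-2.000e-02 -4.454e+01  2.577e+01  6.250e+00  1.100e-01 -0.000e+00] w 0.0178
```

View pics/v1z.png

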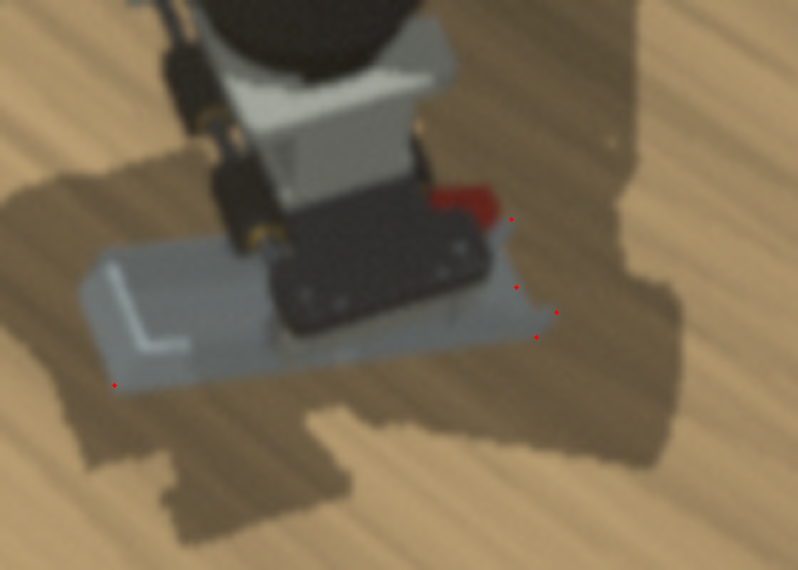

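{"method": "servo_tool", "body": {
  "steps": [
    [0,0,0,1,0],
    [0,0,0,0.8,0],
    [0,0,0,0.5,0],
    [0,0,0,0.15,0],
    [0,0,0,0,0]
  ],
  "squeeze": 8
}}

```text
time_s: 24.75
tcp_pos: [0.5398, 0.0998, 0.113]
eef_rot: [180.0, 0.0, -28.2]
contact_force: [0.7, -0.2, -1.3]
gripper_width: 0.0178
```

{"method": "servo_tool", "body": {
  "steps": [
    [0,0.57,0,0.54,0],
    [0,0.54,0,0.58,0],
    [0,0.52,0,0.6,0],
    [0,0.48,0,0.63,0],
    [0,0.46,0,0.64,0],
    [0,0.42,0,0.67,0],
    [0,0.39,0,0.65,0],
    [0,0,0,0,0]
  ],
  "squeeze": 6
}}

```text
time_s: 25.75
tcp_pos: [0.5697, 0.0836, 0.0694]
eef_rot: [180.0, 0.0, -28.2]
contact_force: [-0.6, 1.3, -2.3]
gripper_width: 0.0176
```

Run:
```python
from feel import *
feel(3,"w1",tilt=3,c=(370,259))
```

```text
t 25.9 tcp [0.5696 0.0838 0.0701] F [-0.15  0.24 -2.2 ] sd [0.44 0.65 0.45] M [-0.083  0.168 -0.008] tau [-1.500e-01 -5.159e+01  2.357e+01  5.730e+00  1.300e-01  2.000e-02] w 0.0178
```

View pics/w1z.png

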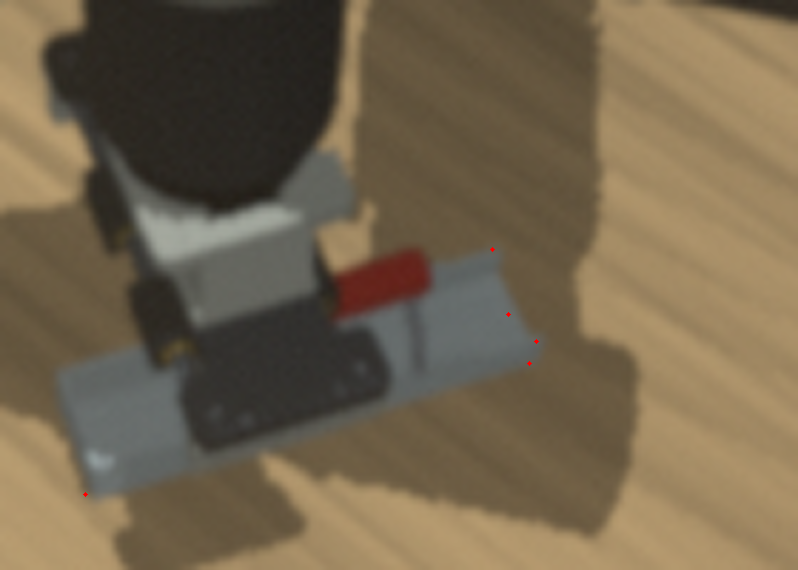

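Nearly flat; finish the last ~7 mm, then release and rise.

{"method": "servo_tool", "body": {
  "steps": [
    [0,0.2,0,0.4,0],
    [0,0.1,0,0.25,0],
    [0,0,0,0,0],
    [0,0,0,0,0]
  ],
  "squeeze": 4
}}

```text
time_s: 26.4
tcp_pos: [0.5728, 0.0824, 0.0637]
eef_rot: [-180.0, -0.0, -28.2]
contact_force: [1.2, -0.4, 1.8]
gripper_width: 0.0177
```

{"method": "servo_tool", "body": {
  "steps": [
    [3,0,0,0,0],
    [5,0,0,0,0],
    [8,0,0,0,0],
    [8,0,0,0,0],
    [8,0,0,-1,0],
    [8,0,0,-2,0],
    [8,0,0,-3,0],
    [8,0,0,-4,0]
  ]
}}

```text
time_s: 27.4
tcp_pos: [0.5718, 0.0822, 0.1644]
eef_rot: [179.9, 0.0, -28.2]
contact_force: [0.7, 0.2, 0.1]
gripper_width: 0.0799
```

{"method": "servo_tool", "body": {
  "steps": [
    [8,0,0,-4,0],
    [8,3,0,-3,0],
    [8,5,0,0,0],
    [8,5,0,0,0],
    [8,4,0,0,0],
    [8,0,0,0,0]
  ]
}}

```text
time_s: 28.15
tcp_pos: [0.7235, 0.0003, 0.2324]
eef_rot: [179.9, 0.0, -28.3]
contact_force: [-0.2, 0.5, -0.4]
gripper_width: 0.0796
```

Run:
```python
from look import *
look("e",(350,240),(320,230),w=260,h=195,f=3)
```

```text
28.15 [7.235e-01 3.000e-04 2.324e-01] [179.9   0.  -28.3] F [-0.23  0.49 -0.44] M [-0.028  0.247 -0.015] w 0.0796 tau [ -1.06 -63.92  31.46   7.5    0.11   0.27]
```

View pics/scene_e.png

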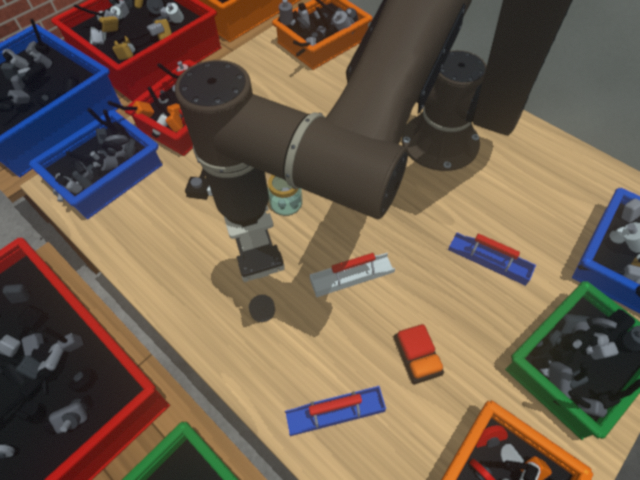

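View pics/top_ec.png

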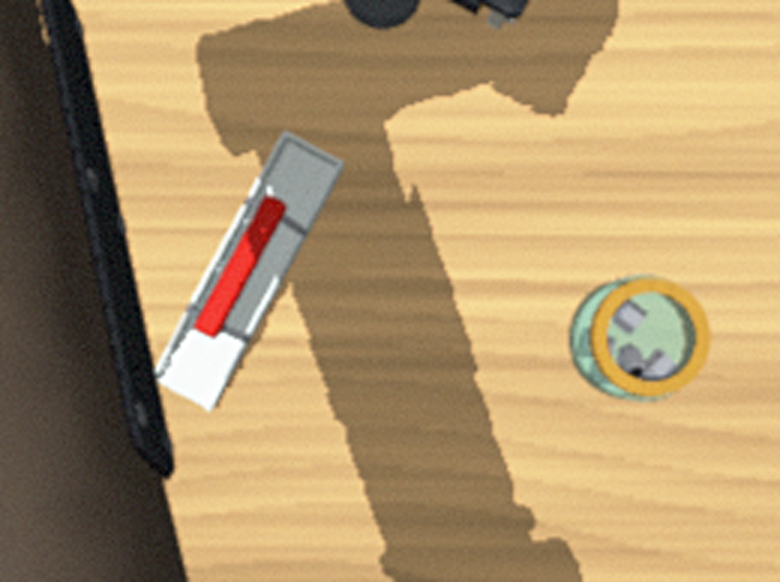

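Run:
```python
from meas import *
t=cv2.imread("pics/top_e.png")[:,:,::-1].copy();s=cv2.imread("pics/scene_e.png")[:,:,::-1].copy()
m=ring(t,(406,245)); cs,h=cv2.findContours(m,cv2.RETR_CCOMP,1)
print([cv2.fitEllipse(c) for c in cs if cv2.contourArea(c)>200])
x=cv2.resize(t[215:275,375:435],None,fx=7,fy=7,interpolation=2)
y=cv2.resize(s[165:222,255:312],(420,420),interpolation=2)
cv2.imwrite("pics/jarend.png",np.hstack([x,y])[:,:780,::-1])
a=redbar(s,np.array([353,263]));b=redbar(t,np.array([270,240]));print(a[0],b[0],tri(a[0],b[0]))
```

```text
[((406.53167724609375, 244.96678161621094), (38.31197738647461, 39.10818862915039), 93.86212158203125), ((406.5720520019531, 244.71368408203125), (30.502843856811523, 30.92127799987793), 124.75603485107422)]
[353.11447811 262.06060606] [269.60253165 221.62278481] (array([0.53009396, 0.10549085, 0.07100608]), np.float64(0.0021652298552412973))
```

View pics/jarend.png

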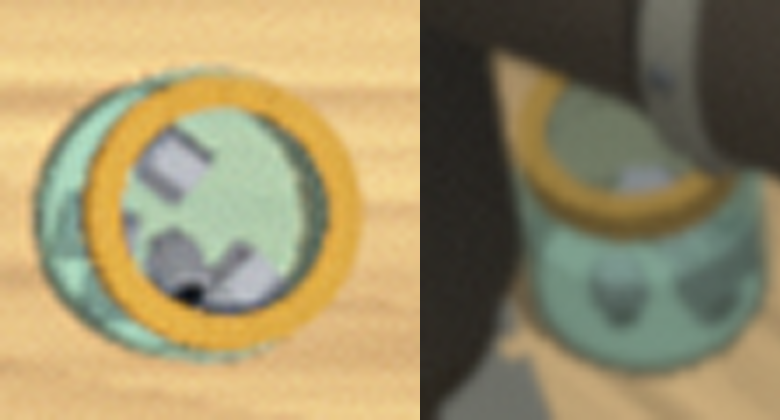

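View pics/top_e.png

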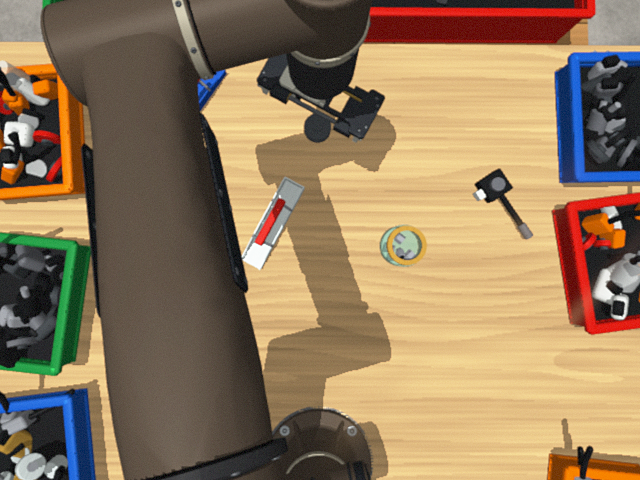

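```bash
python3 -c "
from plant import r
print(r.get_state()['time_s']); print(r.close_job())"
```

```text
28.25
the job is handed in; nothing more can be done
None
```

The nuts are in the jar, and the empty chute lies flat on the bench clear of it. I handed the job in at 28 s.

**What I did:**
- I gripped the red handle near its rear strut, so the chute could pivot in the jaws under a weak grip. The tool itself cannot be tilted.
- I carried the chute at about 7° with a firm grip and felt its spout onto the band at roughly 1.5 to 2.5 N.
- I then loosened the grip to about 5 N and raised the tail along an arc, keeping the spout on the band. At about 22° the nuts slid in.
- I gripped again and held light contact (about 1.5 N) for about half a second, then carried the chute away, laid it down and released it.

**What the last checks showed:**
- **Jar:** upright, with its band within 0.3 pixel of where it stood at the start.
- **Chute:** empty in both views. It weighed 2.8 N in the gripper, which matches an empty chute. Its handle measured 71 mm above the bench, so it is lying flat.
- **Bystanders:** none of them appears to have moved; I only judged this by eye.

**What I could not confirm:**
- **Nut count:** only three nuts show fully through the mouth. The edge of a fourth and a dark shape behind the glass account for the rest. None is left in the chute or visible on the bench, so I infer that all five are in the jar.
- **Camera disagreement:** the two cameras disagreed by 3 to 6 mm on positions throughout.
- **First grip:** the jaws stopped at 21.8 mm, apparently against the struts. I opened them, raised the tool 5 mm and closed again properly.

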